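# Fit-test the bin drawer's roller sleeves

## Robot

A 6-joint arm with a two-finger parallel gripper is mounted at the origin on the work surface. World frame = base frame: x ahead of the robot, y to its left, z up, the work surface at z = 0. Lengths are in mm, angles in rad, forces in N, time in s.
With the tool pointing down it reaches from about 300 to 825 mm from the base axis. Payload 5.4 kg.
Tool frame: the origin (TCP) lies on the centre line of the jaws, within the pads' length; the fingertips stand manip.tips_ahead ahead of it and the grasp point (between the pads) is the TCP (manip.tips_ahead is the distance from the TCP to the fingertips, in mm); y points along the fingers, z is the direction in which the jaws open and shut, and the axes are right-handed (so a half turn about y gives the same grasp; the last joint's range is limited). The gripper opens to 92 mm and grips with 3 to 60 N. Pads are 20 mm wide; open, the fingers measure 128 mm over their backs; the gripper's body (75 mm by 189 mm) begins 69 mm behind the grasp point.
Start: joints at [1.09, 0.158, 1.597, -0, 1.386, -0.21], TCP at [153.824, 554.025, 233.601] pointing down, gripper open.
Joint ranges: [-2.91, 2.91], [-0.94, 2.29], [0.18, 2.7], [-1.29, 4.43], [0.17, 2.64], [-3, 3]. Speed limits (rad/s): [2.57, 2.57, 3.14, 3.14, 3.14, 3.14].

## Interface

Orientations are given as a unit quaternion [x, y, z, w].
In Python, from cell import monitor, vision, ticket, spot_in, regions_of, place_of, manip gives the robot as it stands.
- The arm moves only by the shell command python3 -m crank 'ROWS' [FORCE]. ROWS is JSON, a list of rows, each a list of 3 entries, a list of its own where there are three numbers: the shift along the tool's x, y, z normalised to -1 to 1, where 1 is 2.5 cm, then the turn, a rotation vector about the tool's x, y, z normalised to -1 to 1, where 1 is 0.12 rad, then the closure, from -1 (fully open) to 1 (shut), so that 0 is half open. A call has exactly 5 rows; each row shifts and turns the commanded pose from where the row before left it, along the tool's axes as they then stand; what a row does not reach is not made up. A row lasts 1/12 s, in which the tool goes at most 41.7 mm and 7.16 degrees, less where a joint would pass 70% of its speed; a pose out of reach is approached as far as the arm can. A call with a number of a shift or a turn outside -1 to 1 is refused whole. A call with a gripper value outside its range is refused whole. The fingers move at their own pace and stop on an object; FORCE is the grip in N (left out, the last holds). Time passes only in rows, so rows that do not move let the fingers close, or fill a call up. It gives the time, the measured TCP pose, the force and the opening at its end, in the units of the state.
- monitor.state(): the state, without advancing time (a new reading comes with each control period).
- vision.snapshot(name): name is "scene" or "top" or "wrist"; returns the picture (400x640x3 uint8, red, green, blue); there is no depth.
- vision.camera_model(name): a dict with "mtx" (3x3 intrinsics, pixels), "T" (4x4, takes a point from camera to world coordinates); the wrist camera has in their place "mount" (4x4, takes a point from camera to tool coordinates, whose origin is the TCP and whose axes are the tool frame's). Camera axes: x right, y down, z forward; pixel columns grow to the right and rows downward; lengths in mm; the calibration is good to about 2 mm. A picture is of the moment at which its call begins: read the wrist's pose just before it. camera_model takes no time and is no camera call.
- ticket.finish_job(): hands the job in, once; it reports no verdict.
Trained networks look in the newest picture that a camera, given by its name, has taken for a name from the list of things; names that differ only in an ending like _2 or _b are one class to them, and where a whole thing is asked for, a point or a joint stands for the part that bears it (a point fixed in the world has none). Each returns a list of dicts, best first, with "conf" (0 to 1); they miss things now and then, are a little off and sometimes report something else, mostly with a low value. They report only what shows in the picture. A call takes as long as a camera call. They do not tell look-alikes from the thing itself.
- spot_in(camera, label): "centre" ([row, column] in pixels, amid what is visible of it).
- regions_of(camera, label): "region" (400x640 bool, what is visible of it) and "centre" ([row, column] in pixels, amid what is visible of it).
- place_of(camera, label): "centre" ([row, column] in pixels: a listed point, or the origin of a listed thing).
The state is a dict: "time": time; "qpos": joint angles; "qvel": joint speeds; "effort": joint torques, N m; "eef_pos": TCP position; "orientation": TCP orientation; "wrist_force": force on the tool from outside, world axes, zero at the start; "moment": the same for the moment, N m; "finger_gap": finger opening in mm.
Only numpy, scipy, OpenCV 4.12 (cv2) and the standard library are available. Lean on these libraries where they do the work, as an engineer would, in place of code of your own. Each camera call takes 0.05 s, during which the arm holds its last target.

## Task

New roller sleeves for the bin drawer need a fit check: first turn the dial on the blue gauge rail until its pointer reads zero and leave it there. Then slide every sleeve onto a gauge pin of its own, down as far as it will go, so that all stand on the pins together; after that put the ones that went fully home into the green tray and the ones that stopped part-way into the black tray. Leave the breakfast things where they are.

Things in the scene. Friction and masses are not known exactly. Their poses are not given: they have to be found in the camera images.
- gauge: blue gauge rail fixed on the counter, 70 (x) x 370 (y) x 24 high; origin at the centre of its underside, y along it towards the dial. Turned at most 0.2 rad from the world axes. Four alike upright steel gauge pins stand on its top in a row along y, 65 apart; the dial is at its +y end, 90 from the nearest pin
- pin0 (a point): foot of a gauge pin, on its axis at the rail's top face; z up. The pin is 48 tall: 19 in diameter up to 24, a cone up to 30, then a nose 12 in diameter with a tapered tip. A good sleeve slides down until its underside rests on the rail (0 above this point); a tight one stops on the cone, its underside about 26 above this point
- pin1 (a point): foot of a gauge pin, on its axis at the rail's top face; z up. The pin is 48 tall: 19 in diameter up to 24, a cone up to 30, then a nose 12 in diameter with a tapered tip. A good sleeve slides down until its underside rests on the rail (0 above this point); a tight one stops on the cone, its underside about 26 above this point
- pin2 (a point): foot of a gauge pin, on its axis at the rail's top face; z up. The pin is 48 tall: 19 in diameter up to 24, a cone up to 30, then a nose 12 in diameter with a tapered tip. A good sleeve slides down until its underside rests on the rail (0 above this point); a tight one stops on the cone, its underside about 26 above this point
- pin3 (a point): foot of a gauge pin, on its axis at the rail's top face; z up. The pin is 48 tall: 19 in diameter up to 24, a cone up to 30, then a nose 12 in diameter with a tapered tip. A good sleeve slides down until its underside rests on the rail (0 above this point); a tight one stops on the cone, its underside about 26 above this point
- dial (a joint): angle of the rail's size dial, a black knob with a yellow pointer, rad; 0 with the pointer at the red zero mark (along the rail's +x), positive anticlockwise from above; range -2.4 to 2.4; it starts at 0.5 to 1.4, turns easily and stays where it is left
- dial_grip (a point): point on the dial's axis, 47.5 above the counter, at the height to grip: the knob's bar is 36 long along its pointer (this point's x), 12 thick across (y), its top 55 above the counter, its foot disc (38 in diameter) up to 33 above the counter. This point turns with the knob
- keep_tray: green open tray for good sleeves, fixed on the counter, 120 (x) x 170 (y), walls 22 high and 4 thick, floor 4 thick; origin at the centre of its underside
- reject_tray: black open tray for tight sleeves, fixed on the counter, same size, floor and origin as the green one
- sleeve_a: white plastic roller sleeve (tube), outer diameter 40, height 42, about 50 g, upright on the counter at the start; origin at the centre of its underside, z along its axis. Alike outside; its bore is either good (22) or tight (16), to be found with the pin. Three or four sleeves are present, the rest absent
- sleeve_b: white plastic roller sleeve (tube), outer diameter 40, height 42, about 50 g, upright on the counter at the start; origin at the centre of its underside, z along its axis. Alike outside; its bore is either good (22) or tight (16), to be found with the pin. Three or four sleeves are present, the rest absent
- sleeve_c: white plastic roller sleeve (tube), outer diameter 40, height 42, about 50 g, upright on the counter at the start; origin at the centre of its underside, z along its axis. Alike outside; its bore is either good (22) or tight (16), to be found with the pin. Three or four sleeves are present, the rest absent
- sleeve_d: white plastic roller sleeve (tube), outer diameter 40, height 42, about 50 g, upright on the counter at the start; origin at the centre of its underside, z along its axis. Alike outside; its bore is either good (22) or tight (16), to be found with the pin. Three or four sleeves are present, the rest absent
- sleeve_e: white plastic roller sleeve (tube), outer diameter 40, height 42, about 50 g, upright on the counter at the start; origin at the centre of its underside, z along its axis. Alike outside; its bore is either good (22) or tight (16), to be found with the pin. Three or four sleeves are present, the rest absent
- teacup: white porcelain teacup, 84 wide, 65 high, handle to its +y; origin under its centre; leave alone
- honey_pot: amber glass honey pot with a dark wooden lid, 72 wide, 94 high; origin under its centre; leave alone
- salt_cellar: terracotta salt cellar, 68 wide, 40 high; origin under its centre; leave alone
- spoon: steel tablespoon, 190 long, lying on the counter; origin under its middle; leave alone
Things that resemble listed ones, but are neither listed nor needed, are in the scene too. Leave any purple look-alike of the sleeve_a alone.

How it is judged:
By the outcome, as a careful person would: the job done as asked, in the order asked, and still so for the second after the job is handed in, with the robot touching nothing.
Of sleeve_a, sleeve_b, sleeve_c, sleeve_d, sleeve_e only 3 to 4 are there at a start; the rules pass over those that are not, and their reading is None.
At some moment in a run one of sleeve_a, sleeve_b, sleeve_c, sleeve_d, sleeve_e may be knocked a few centimetres aside while the robot is not near it.
It also fails if it takes over 210 s, if anything falls off the work surface, if the arm or the gripper's body presses on something with over 40 N, if the wrist force passes 120 N, or if a joint passes its speed limit or range.

## Working session

There is one attempt and no reset: what is moved stays moved. The work goes in short steps, Python scripts to look and compute and a shell command to move; the robot and the scene stay as the last step left them, time stands still between calls to the robot, and variables do not carry over. Pictures are saved under pics/ and viewed, and the job is handed in when it is done.

```bash
ls; mkdir -p pics; python3 - <<'E'
from cell import monitor, vision, manip
import cv2
print(monitor.state()); print(manip.tips_ahead, [a for a in dir(manip) if a[0]!='_'])
for n in("scene","top","wrist"):
    cv2.imwrite(f"pics/a_{n}.png",vision.snapshot(n)[:,:,::-1]); print(n,vision.camera_model(n))
E
```

```text
pics
{'time': 0.0, 'qpos': array([ 1.08989391e+00,  1.59056894e-01,  1.59824637e+00, -1.65539379e-05,
        1.38619054e+00, -2.10099828e-01]), 'qvel': array([ 0.00037323,  0.00030137,  0.00098628,  0.00055   ,  0.0005114 ,
       -0.00092554]), 'effort': array([ 7.33546622e-04, -3.85565865e+01, -3.22114491e+01,  7.01484270e-02,
        3.77555948e-02, -1.39869421e-04]), 'eef_pos': array([153.55673752, 553.49428806, 232.6074062 ]), 'orientation': array([ 0.70126902, -0.095672  ,  0.09522755, -0.70000025]), 'wrist_force': array([-0.17852951, -0.95481167, -0.26306337]), 'moment': array([0.01354746, 0.00788648, 0.03395933]), 'finger_gap': 91.98522227781392}
19.0 ['MotionError', 'tips_ahead']
scene {'mtx': array([[375.52715895,   0.        , 322.62464052],
       [  0.        , 375.52715895, 201.43641679],
       [  0.        ,   0.        ,   1.        ]]), 'T': array([[-1.49515340e-02,  8.56942572e-01, -5.15194991e-01,
         1.05469398e+03],
       [ 9.99864908e-01,  9.29534498e-03, -1.35559107e-02,
         5.00530807e+01],
       [-6.82772178e-03, -5.15328074e-01, -8.56965786e-01
[... 448 characters left out ...]
67e+01],
       [ 3.52378808e-03, -1.99242454e-01, -9.79943890e-01,
         1.43701095e+03],
       [ 0.00000000e+00,  0.00000000e+00,  0.00000000e+00,
         1.00000000e+00]])}
wrist {'mtx': array([[297.80475951,   0.        , 319.61464256],
       [  0.        , 297.80475951, 202.50198452],
       [  0.        ,   0.        ,   1.        ]]), 'mount': array([[-6.49214961e-04,  9.64479405e-01,  2.64157257e-01,
        -7.57092876e+01],
       [-6.16519420e-04, -2.64157649e-01,  9.64479319e-01,
        -1.50794487e+02],
       [ 9.99999599e-01,  4.63296324e-04,  7.66115381e-04,
        -1.52125684e+00],
       [ 0.00000000e+00,  0.00000000e+00,  0.00000000e+00,
         1.00000000e+00]])}
```

View pics/a_scene.png

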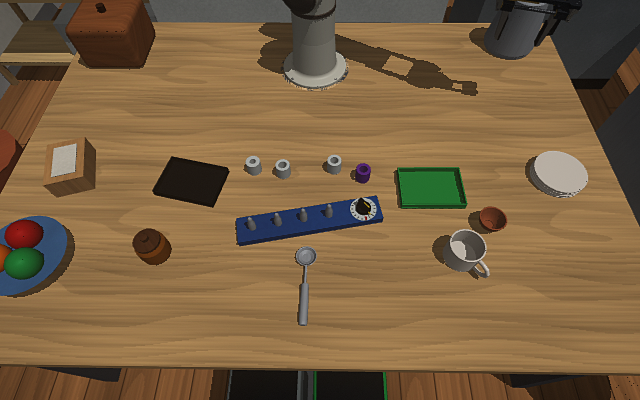

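View pics/a_top.png

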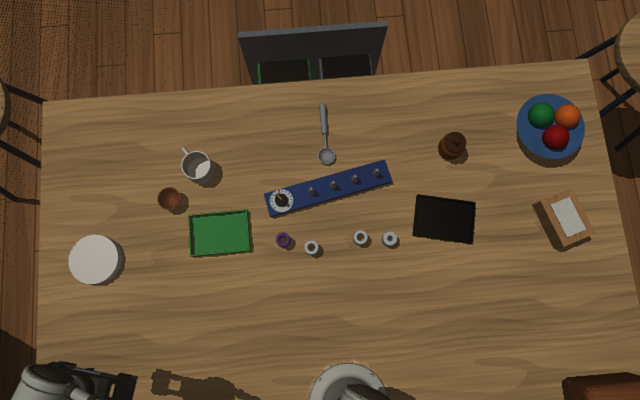

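View pics/a_wrist.png

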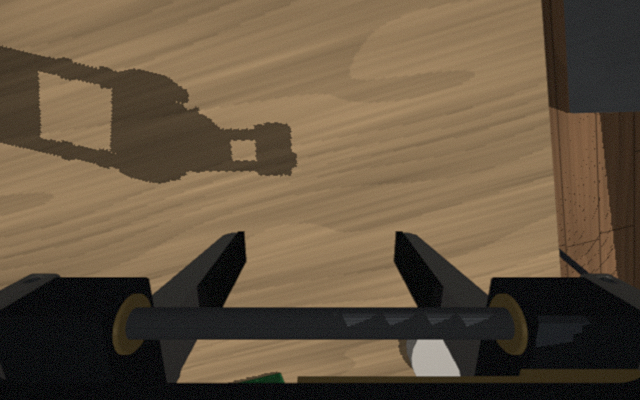

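Top view shows: three white sleeves at (312,248), (360,238), (390,240), a purple look-alike at (283,240), the rail from (270,205) to (390,170) with the dial at (282,201), the green tray at (220,233) and the black tray at (444,219).

```bash
cat > h.py <<'E'
import numpy as np, cv2
from scipy.spatial.transform import Rotation as R
from cell import monitor, vision, spot_in, regions_of, place_of
def ray(cam,rc,pose=None):
    m=vision.camera_model(cam)
    if cam=="wrist":
        s=pose; T=np.eye(4); T[:3,:3]=R.from_quat(s["orientation"]).as_matrix(); T[:3,3]=s["eef_pos"]; T=T@m["mount"]
    else: T=m["T"]
    d=np.linalg.inv(m["mtx"])@[rc[1],rc[0],1]
    return T[:3,3],T[:3,:3]@d
def onz(cam,rc,z,pose=None):
    o,d=ray(cam,rc,pose); return o+d*(z-o[2])/d[2]
def proj(cam,p,pose=None):
    m=vision.camera_model(cam)
    if cam=="wrist":
        T=np.eye(4); T[:3,:3]=R.from_quat(pose["orientation"]).as_matrix(); T[:3,3]=pose["eef_pos"]; T=T@m["mount"]
    else: T=m["T"]
    q=np.linalg.inv(T)@np.r_[p,1]; u=m["mtx"]@(q[:3]/q[2]); return u[[1,0]]
def st():
    s=monitor.state(); M=R.from_quat(s["orientation"]).as_matrix()
    return s,M
def go(target, yaw=None, s=None):
    """steps in tool units to a target; yaw: world direction angle of jaw (tool z) axis"""
    s,M=st(); d=M.T@(np.array(target)-s["eef_pos"])
    # desired orientation: tool y down, tool z = (cos yaw, sin yaw,0)
    print("pos",s["eef_pos"].round(1),"t",round(s["time"],2),"gap",round(s["finger_gap"],1),"F",s["wrist_force"].round(1))
    z=M[:,2]; cur=np.arctan2(z[1],z[0])
    print("jaw yaw",round(cur,4),"tool y",M[:,1].round(4), "x",M[:,0].round(3))
    print("shift units total",(d/25).round(3))
    if yaw is not None:
        best=min([yaw+k*np.pi for k in(-2,-1,0,1,2)],key=lambda a:abs(a-cur))
        Z=np.array([np.cos(best),np.sin(best),0]);Y=np.array([0,0,-1.]);X=np.cross(Y,Z)
        D=np.stack([X,Y,Z],1); rv=R.from_matrix(M.T@D).as_rotvec()
        print("turn units total",(rv/.12).round(3))
def enlarge(img,r,c,h,w,k,name):
    r0=max(0,int(r-h/2));c0=max(0,int(c-w/2))
    cv2.imwrite(name,cv2.resize(img[r0:r0+h,c0:c0+w,::-1],None,fx=k,fy=k,interpolation=cv2.INTER_CUBIC))
E
python3 - <<'E'
from h import *
Z=dict(gauge=0,pin0=24,dial_grip=47.5,keep_tray=0,reject_tray=0,sleeve_a=0,teacup=0,honey_pot=0,salt_cellar=0,spoon=0)
for cam in("top","scene"):
    im=vision.snapshot(cam)
    enlarge(im,*((205,330,160,230,3.4) if cam=="top" else (195,320,130,220,3.6)),f"pics/b_{cam}.png")
    for l,z in Z.items():
        for e in place_of(cam,l)[:6]:
            if e["conf"]>.25: print(cam,l,round(e["conf"],2),np.round(e["centre"]),onz(cam,e["centre"],z).round(1))
E
```

```text
top gauge 0.77 [187. 328.] [602.9   1.9   0. ]
top pin0 0.76 [184. 332.] [606.2  -7.8  24. ]
top pin0 0.74 [190. 310.] [594.3  57.9  24. ]
top pin0 0.72 [173. 372.] [ 628.4 -127.6   24. ]
top pin0 0.57 [180. 353.] [612.7 -71.8  24. ]
top dial_grip 0.69 [130. 327.] [765.   -7.3  47.5]
top dial_grip 0.51 [198. 282.] [573.3 139.1  47.5]
top keep_tray 0.87 [236. 215.] [488.7 341.9   0. ]
top keep_tray 0.69 [222. 442.] [ 472.1 -321.1    0. ]
top reject_tray 0.68 [218. 443.] [ 484.1 -323.6    0. ]
top sleeve_a 0.73 [239. 283.] [461.7 148.1   0. ]
top sleeve_a 0.68 [247. 310.] [431.6  72.1   0. ]
top sleeve_a 0.68 [240. 388.] [ 430.9 -156.5    0. ]
top sleeve_a 0.64 [187. 328.] [604.8   2.3   0. ]
top sleeve_a 0.48 [238. 357.] [444.5 -67.    0. ]
top teacup 0.79 [171. 200.] [684.6 377.3   0. ]
top teacup 0.67 [133. 325.] [771.3  -4.    0. ]
top honey_pot 0.61 [151. 444.] [ 684.1 -356.3   -0. ]
top salt_cellar 0.88 [202. 173.] [598.5 460.7   0. ]
top salt_cellar 0.63 [220. 444.] [ 476.7 -326.7    0. ]
top salt_cellar 0.44 [190. 309.] [600.6  59.2   0. ]
top spoon 0.57 [130. 322.] [782.9   5.
[... 345 characters left out ...]
327.6   0. ]
scene keep_tray 0.56 [204. 362.] [541.6 140.8   0. ]
scene reject_tray 0.85 [182. 193.] [ 476.7 -323.8    0. ]
scene sleeve_a 0.77 [171. 256.] [ 438.9 -151.8    0. ]
scene sleeve_a 0.55 [179. 362.] [462.5 145.2   0. ]
scene sleeve_a 0.52 [172. 282.] [439.9 -78.6   0. ]
scene sleeve_a 0.48 [170. 332.] [433.6  62.7   0. ]
scene teacup 0.71 [253. 458.] [680.4 373.4   0. ]
scene teacup 0.6 [170. 337.] [433.2  74.3   0. ]
scene honey_pot 0.73 [252. 158.] [ 687.  -371.9    0. ]
scene salt_cellar 0.58 [222. 486.] [593.2 459.3   0. ]
scene salt_cellar 0.34 [183. 192.] [ 480.4 -327.     0. ]
scene spoon 0.97 [286. 308.] [770.3   4.2   0. ]
scene spoon 0.47 [253. 459.] [682.3 374.6   0. ]
```

View pics/b_top.png

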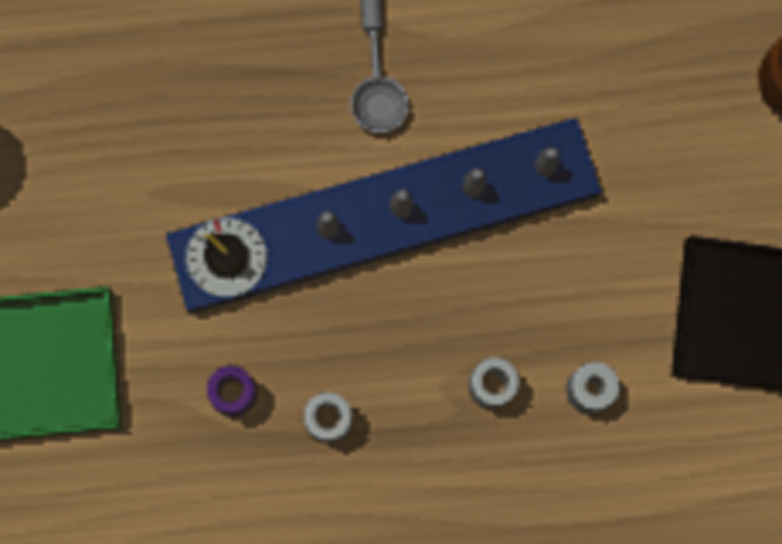

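View pics/b_scene.png

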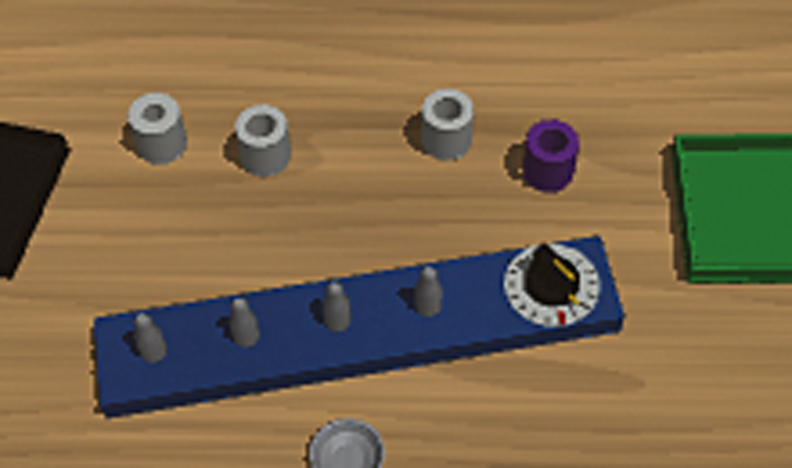

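```bash
python3 - <<'E'
from h import *
for cam in("top","scene"):
    im=vision.snapshot(cam); hsv=cv2.cvtColor(im,cv2.COLOR_RGB2HSV)
    m=cv2.inRange(hsv,(108,120,50),(125,255,255)); 
    n,l,s,c=cv2.connectedComponentsWithStats(m)
    box=(250,230,395,130) 
    r=[i for i in range(1,n) if s[i,4]>300 and 220<c[i][0]<400 and 130<c[i][1]<260]
    ys,xs=np.nonzero(np.isin(l,r)); print(cam,len(xs))
    P=np.array([onz(cam,(y,x),24)[:2] for y,x in zip(ys,xs)],np.float32)
    b=cv2.minAreaRect(P); print(b, cv2.boxPoints(b).round(1).tolist())
    # dial details
    dc=(198,282) if cam=="top" else (207,363)
    for nm,lo,hi,z in(("yellow",(20,130,110),(35,255,255),55),("red",(0,150,100),(8,255,255),26)):
        mm=cv2.inRange(hsv,lo,hi); yy,xx=np.nonzero(mm[dc[0]-20:dc[0]+20,dc[1]-20:dc[1]+20])
        if len(yy):
            w=np.array([onz(cam,(y+dc[0]-20,x+dc[1]-20),z)[:2] for y,x in zip(yy,xx)]); print(nm,len(yy),w.mean(0).round(1), w.min(0).round(),w.max(0).round())
E
```

```text
top 1929
((604.189697265625, -23.1739501953125), (67.26268768310547, 309.9395446777344), 11.252671241760254) [[541.0, 122.30000305175781], [601.4000244140625, -181.6999969482422], [667.4000244140625, -168.60000610351562], [606.9000244140625, 135.39999389648438]]
yellow 3 [577.5 148.2] [572. 144.] [585. 154.]
scene 2697
((604.5281372070312, 4.3159332275390625), (78.31417083740234, 367.2258605957031), 11.364184379577637) [[530.0, 176.60000610351562], [602.2999877929688, -183.39999389648438], [679.0999755859375, -168.0], [606.7000122070312, 192.0]]
yellow 13 [583.6 147.2] [570. 141.] [601. 154.]
red 4 [599.7 146. ] [597. 145.] [603. 147.]
```

```bash
python3 - <<'E'
from h import *
go([540,100,230],0.197+np.pi/2)
E
```

```text
pos [153.8 554.  233.6] t 1.35 gap 91.9 F [ 1.1 -0.4 -0.2]
jaw yaw 1.3 tool y [ 0.  0. -1.] x [ 0.964 -0.267  0.   ]
shift units total [ 19.742   0.145 -13.367]
turn units total [-0.    -3.898  0.   ]
```

```bash
python3 -m crank '[[[0,0,0],[0,-0.975,0],-1],[[0,0,0],[0,-0.975,0],-1],[[0,0,0],[0,-0.975,0],-1],[[0,0,0],[0,-0.975,0],-1],[[0,0,0],[0,0,0],-1]]'; python3 - <<'E'
from h import *
go([540,100,230],0.197+np.pi/2)
E
```

```text
time: 1.77
eef_pos: [153.8, 554.0, 233.6]
orientation: [0.704, 0.071, -0.071, -0.704]
wrist_force: [-0.1, 1.6, -0.9]
finger_gap: 92.1
pos [153.8 554.  233.6] t 1.77 gap 92.1 F [-0.1  1.6 -0.9]
jaw yaw 1.771 tool y [ 0. -0. -1.] x [0.98  0.199 0.   ]
shift units total [ 11.528   0.144 -20.87 ]
turn units total [0.    0.026 0.   ]
```

```bash
A='[[[0.55,0,-1],[0,0,0],-1],[[0.55,0,-1],[0,0,0],-1],[[0.55,0,-1],[0,0,0],-1],[[0.55,0,-1],[0,0,0],-1],[[0.55,0,-1],[0,0,0],-1]]'; true
python3 -m crank '[[[0.55,0,-1],[0,0,0],-1],[[0.55,0,-1],[0,0,0],-1],[[0.55,0,-1],[0,0,0],-1],[[0.55,0,-1],[0,0,0],-1],[[0.55,0,-1],[0,0,0],-1]]'
python3 -m crank '[[[0.55,0,-1],[0,0,0],-1],[[0.55,0,-1],[0,0,0],-1],[[0.55,0,-1],[0,0,0],-1],[[0.55,0,-1],[0,0,0],-1],[[0.55,0,-1],[0,0,0],-1]]'
python3 -m crank '[[[0.55,0,-1],[0,0,0],-1],[[0.55,0,-1],[0,0,0],-1],[[0.55,0,-1],[0,0,0],-1],[[0.55,0,-1],[0,0,0],-1],[[0.55,0,-1],[0,0,0],-1]]'
python3 -m crank '[[[0.55,0,-1],[0,0,0],-1],[[0.55,0,-1],[0,0,0],-1],[[0.55,0,-1],[0,0,0],-1],[[0.55,0,-1],[0,0,0],-1],[[0.55,0,-0.9],[0,0,0],-1]]'
python3 - <<'E'
from h import *
go([540,100,230],0.197+np.pi/2)
s,M=st(); im=vision.snapshot("wrist"); cv2.imwrite("pics/c.png",im[:,:,::-1])
for l,z in dict(pin0=24,dial_grip=47.5,sleeve_a=0).items():
    for e in place_of("wrist",l)[:6]:
        if e["conf"]>.25: print(l,round(e["conf"],2),np.round(e["centre"]),onz("wrist",e["centre"],z,s).round(1))
E
```

```text
time: 2.18
eef_pos: [246.3, 443.9, 233.7]
orientation: [-0.704, -0.069, 0.068, 0.704]
wrist_force: [0.9, -0.3, -0.2]
finger_gap: 92.3
time: 2.6
eef_pos: [338.4, 334.7, 233.8]
orientation: [-0.704, -0.068, 0.068, 0.704]
wrist_force: [0.2, 0.6, -0.1]
finger_gap: 91.9
time: 3.02
eef_pos: [430.3, 225.5, 233.8]
orientation: [-0.704, -0.068, 0.068, 0.704]
wrist_force: [0.1, 1.1, -0.2]
finger_gap: 91.6
time: 3.43
eef_pos: [521.8, 118.6, 233.7]
orientation: [0.704, 0.068, -0.068, -0.704]
wrist_force: [-0.5, 0.1, 0.1]
finger_gap: 92.0
pos [521.8 118.6 233.7] t 3.43 gap 92.0 F [-0.5  0.1  0.1]
jaw yaw 1.7637 tool y [ 3.e-04 -1.e-04 -1.e+00] x [0.981 0.192 0.   ]
shift units total [ 0.571  0.149 -0.868]
turn units total [ 0.001 -0.034  0.003]
pin0 0.95 [226. 205.] [602.7 -15.4  24. ]
pin0 0.83 [226. 257.] [589.7  49.7  24. ]
pin0 0.58 [223. 157.] [611.3 -76.3  24. ]
pin0 0.56 [227. 106.] [ 628.8 -140.    24. ]
dial_grip 0.63 [230. 329.] [569.2 139.1  47.5]
sleeve_a 0.95 [136. 347.] [458.2 140.4   0. ]
sleeve_a 0.84 [102. 293.] [431.1  67.3   0. ]
sleeve_a 0.76 [ 85. 172.] [440.2 -78.9   0. ]
sleeve_a 0.61 [ 68. 105.] [ 436.3 -159.3    0. ]
sleeve_a 0.46 [189. 480.] [492.  329.2   0. ]
```

View pics/c.png

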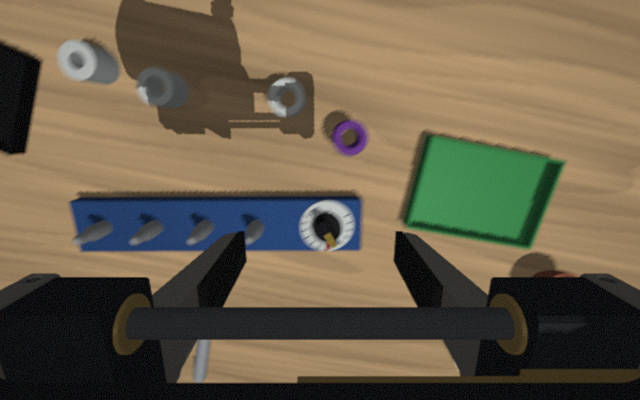

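```bash
python3 - <<'E'
from h import *
s,M=st(); im=vision.snapshot("wrist"); enlarge(im,225,325,80,90,7,"pics/d.png")
hsv=cv2.cvtColor(im,cv2.COLOR_RGB2HSV)
m=cv2.inRange(hsv,(105,110,40),(125,255,255)); m[:180]=0;m[262:]=0;m[:,:60]=0;m[:,370:]=0
ys,xs=np.nonzero(m)
P=np.array([onz("wrist",(y,x),24,s)[:2] for y,x in zip(ys,xs)],np.float32)
b=cv2.minAreaRect(P); print(b, cv2.boxPoints(b).round(1).tolist())
E
```

```text
Traceback (most recent call last):
  File "h.py", line 12, in onz
    o,d=ray(cam,rc,pose); return o+d*(z-o[2])/d[2]
        ~~~^^^^^^^^^^^^^
  File "h.py", line 5, in ray
    m=vision.camera_model(cam)
ValueError: time passes only in moves, steps and waits
```

View pics/d.png

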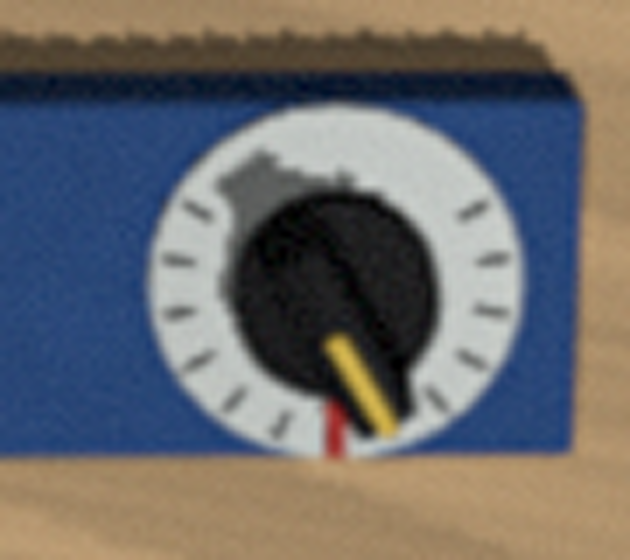

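```bash
sed -i 's/^def ray/_c={}\ndef cm(c):\n    if c not in _c: _c[c]=vision.camera_model(c)\n    return _c[c]\ndef ray/; s/m=vision.camera_model(cam)/m=cm(cam)/' h.py; python3 - <<'E'
from h import *
s,M=st(); im=vision.snapshot("wrist")
hsv=cv2.cvtColor(im,cv2.COLOR_RGB2HSV)
m=cv2.inRange(hsv,(105,110,70),(125,255,255)); m[:180]=0;m[262:]=0;m[:,:60]=0;m[:,370:]=0
ys,xs=np.nonzero(m)
P=np.array([onz("wrist",(y,x),24,s)[:2] for y,x in zip(ys,xs)],np.float32)
b=cv2.minAreaRect(P); print(b, cv2.boxPoints(b).round(1).tolist())
th=np.radians(b[2]) if b[1][0]<b[1][1] else np.radians(b[2]-90)
print("theta",th)
# yellow pointer, white disc
my=cv2.inRange(hsv[190:262,290:365],(18,120,100),(35,255,255)); yy,xx=np.nonzero(my)
Y=np.array([onz("wrist",(y+190,x+290),55,s)[:2] for y,x in zip(yy,xx)],np.float32)
v=cv2.fitLine(Y,cv2.DIST_L2,0,.01,.01).ravel(); print("pointer",len(yy),v, np.arctan2(v[1],v[0]), Y.mean(0))
print("pointer vs theta",np.arctan2(v[1],v[0])-th)
E
```

```text
((596.6531982421875, 2.6443939208984375), (67.72869873046875, 365.7093811035156), 11.212817192077637) [[527.9000244140625, 175.39999389648438], [599.0, -183.3000030517578], [665.4000244140625, -170.10000610351562], [594.2999877929688, 188.60000610351562]]
theta 0.1957005784259802
pointer 55 [  0.7506329   0.6607195 576.46313   144.22406  ] 0.7217769 [576.4631  144.22406]
pointer vs theta 0.5260763242496485
```

```bash
python3 -m crank '[[[0,0,0],[0,-0.9,0],0],[[0,0,0],[0,-0.9,0],0],[[0,0,0],[0,-0.9,0],0],[[0,0,0],[0,-0.9,0],0],[[0,0,0],[0,-0.8,0],0]]'
python3 - <<'E'
from h import *
go([570.8,138.5,55],2.293)
E
```

```text
time: 4.15
eef_pos: [520.2, 121.2, 233.7]
orientation: [-0.66, -0.253, 0.253, 0.66]
wrist_force: [-0.6, 0.1, 0.1]
finger_gap: 60.4
pos [520.2 121.2 233.7] t 4.15 gap 60.4 F [-0.6  0.1  0.1]
jaw yaw 2.3021 tool y [-1.e-04  1.e-04 -1.e+00] x [0.744 0.668 0.   ]
shift units total [ 1.968  7.148 -0.839]
turn units total [-0.001  0.076  0.   ]
```

```bash
python3 -m crank '[[[0.5,1,-0.2],[0,0.07,0],0],[[0.5,1,-0.2],[0,0,0],0],[[0.5,1,-0.2],[0,0,0],0],[[0.47,1,-0.24],[0,0,0],0],[[0,1,0],[0,0,0],0]]'
python3 - <<'E'
from h import *
go([570.8,138.5,55],2.293)
s,M=st(); im=vision.snapshot("wrist"); cv2.imwrite("pics/e.png",im[:,:,::-1])
im=vision.snapshot("scene"); enlarge(im,200,350,120,160,4.5,"pics/e2.png")
print(proj("wrist",[570.8,138.5,55],s))
E
```

```text
time: 4.57
eef_pos: [573.0, 138.3, 108.0]
orientation: [0.662, 0.249, -0.248, -0.662]
wrist_force: [-0.0, -0.2, 0.4]
finger_gap: 45.8
pos [573.  138.3 108. ] t 4.57 gap 45.8 F [-0.  -0.2  0.4]
jaw yaw 2.2885 tool y [ 2.2e-03  4.0e-04 -1.0e+00] x [0.753 0.658 0.002]
shift units total [-0.064  2.119  0.067]
turn units total [ 0.01  -0.038  0.016]
[227.5467986  321.44086513]
```

View pics/e.png

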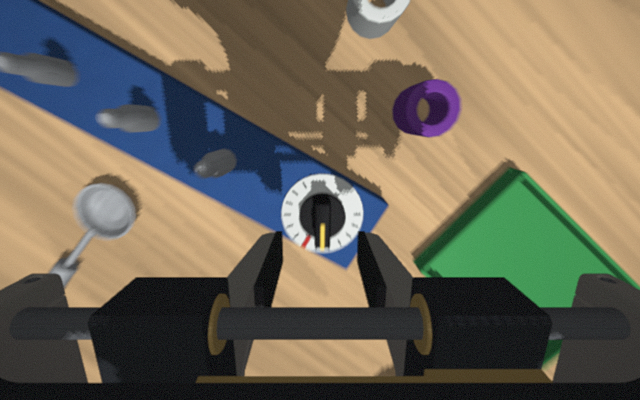

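View pics/e2.png

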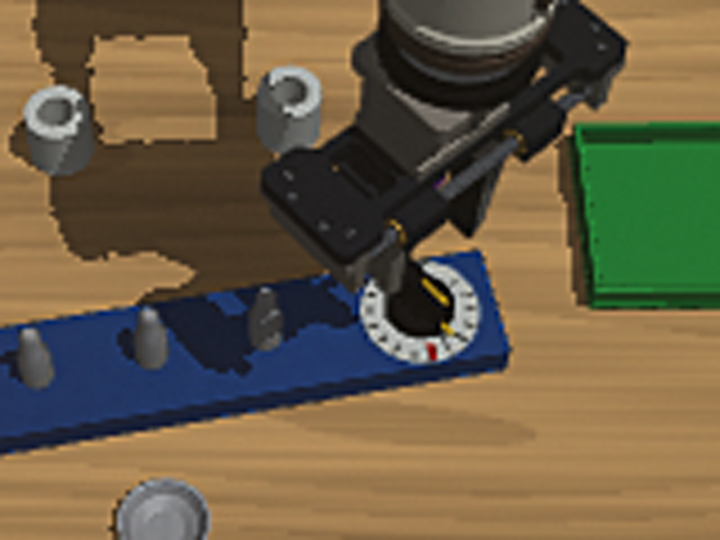

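```bash
python3 -m crank '[[[-0.06,0.7,0.07],[0,0,0],0],[[0,0.7,0],[0,0,0],0],[[0,0.5,0],[0,0,0],0],[[0,0.2,0],[0,0,0],0],[[0,0,0],[0,0,0],0]]'
python3 -m crank '[[[0,0,0],[0,0,0],1],[[0,0,0],[0,0,0],1],[[0,0,0],[0,0,0],1],[[0,0,0],[0,0,0],1],[[0,0,0],[0,0,0],1]]' 10
python3 -m crank '[[[0,0,0],[0,0,0],1],[[0,0,0],[0,0,0],1],[[0,0,0],[0,0,0],1],[[0,0,0],[0,0,0],1],[[0,0,0],[0,0,0],1]]' 10
python3 - <<'E'
from h import *
go([570.8,138.5,55],0.196+np.pi/2)
im=vision.snapshot("wrist"); enlarge(im,225,320,150,180,4,"pics/f.png")
E
```

```text
time: 5.08
eef_pos: [568.8, 137.3, 55.8]
orientation: [-0.662, -0.248, 0.249, 0.662]
wrist_force: [0.4, -0.4, 0.7]
finger_gap: 46.0
time: 5.5
eef_pos: [570.0, 137.0, 56.7]
orientation: [0.662, 0.248, -0.248, -0.662]
wrist_force: [0.2, -0.4, 0.0]
finger_gap: 14.6
time: 5.92
eef_pos: [569.6, 137.4, 56.6]
orientation: [-0.662, -0.248, 0.248, 0.662]
wrist_force: [-2.5, 2.3, 5.7]
finger_gap: 12.2
pos [569.6 137.4  56.6] t 5.92 gap 12.2 F [-2.5  2.3  5.7]
jaw yaw 2.2876 tool y [-1.e-04  5.e-04 -1.e+00] x [0.754 0.657 0.   ]
shift units total [0.067 0.064 0.001]
turn units total [-4.00e-03  4.34e+00  1.00e-03]
```

View pics/f.png

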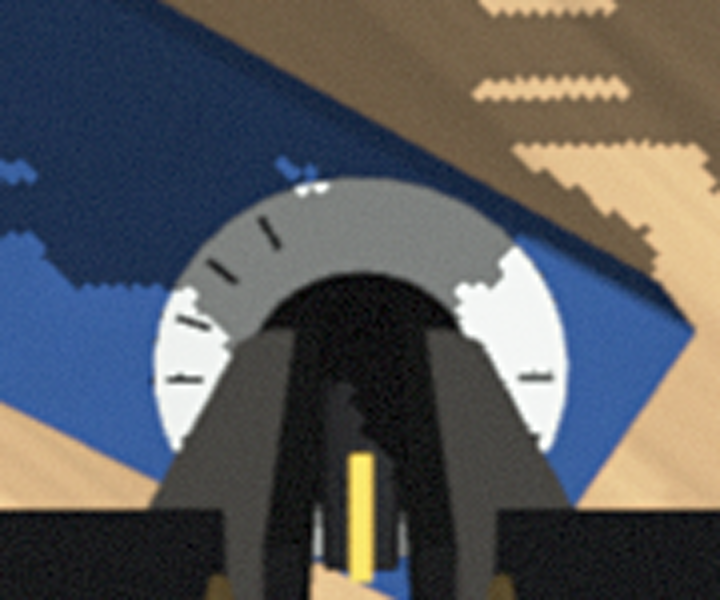

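```bash
python3 -m crank '[[[0,0,0],[0,0.87,0],1],[[0,0,0],[0,0.87,0],1],[[0,0,0],[0,0.87,0],1],[[0,0,0],[0,0.87,0],1],[[0,0,0],[0,0.87,0],1]]' 
python3 -m crank '[[[0,0,0],[0,0,0],1],[[0,0,0],[0,0,0],1],[[0,0,0],[0,0,0],1],[[0,0,0],[0,0,0],1],[[0,0,0],[0,0,0],0]]' 
python3 - <<'E'
from h import *
go([570.8,138.5,55],0.196+np.pi/2)
E
python3 -m crank '[[[0,0,0],[0,0,0],0],[[0,0,0],[0,0,0],0],[[0,0,0],[0,0,0],0],[[0,0,0],[0,0,0],0],[[0,-0.3,0],[0,0,0],0]]' 
python3 -m crank '[[[0,-0.8,0],[0,0,0],0],[[-0.5,-1,0],[0,0,0],0],[[-0.5,-1,0],[0,0,0],0],[[-0.5,-1,0],[0,0,0],0],[[0,0,0],[0,0,0],0]]' 
python3 - <<'E'
from h import *
go([570.8,138.5,55],0.196+np.pi/2)
s,M=st();print(proj("wrist",[570.8,138.5,55],s))
im=vision.snapshot("wrist"); cv2.imwrite("pics/g0.png",im[:,:,::-1]);enlarge(im,225,320,100,120,6,"pics/g.png")
E
```

```text
time: 6.38
eef_pos: [568.7, 139.2, 56.6]
orientation: [-0.703, -0.066, 0.067, 0.705]
wrist_force: [-4.9, 9.2, 7.9]
finger_gap: 11.9
time: 6.8
eef_pos: [569.4, 137.7, 56.2]
orientation: [-0.704, -0.069, 0.069, 0.704]
wrist_force: [0.6, 0.7, 0.4]
finger_gap: 16.9
pos [569.4 137.7  56.2] t 6.8 gap 16.9 F [0.6 0.7 0.4]
jaw yaw 1.7663 tool y [ 1.e-04  5.e-04 -1.e+00] x [0.981 0.194 0.   ]
shift units total [0.061 0.048 0.02 ]
turn units total [-0.004 -0.004  0.001]
time: 7.22
eef_pos: [568.4, 136.7, 62.2]
orientation: [-0.704, -0.068, 0.07, 0.704]
wrist_force: [-0.0, 0.2, -0.3]
finger_gap: 46.2
time: 7.63
eef_pos: [534.7, 129.7, 164.6]
orientation: [0.704, 0.072, -0.066, -0.703]
wrist_force: [0.9, 0.1, 0.2]
finger_gap: 46.0
pos [534.7 129.7 164.6] t 7.63 gap 46.0 F [0.9 0.1 0.2]
jaw yaw 1.7658 tool y [ 0.0087 -0.     -1.    ] x [0.981 0.194 0.009]
shift units total [1.448 4.395 0.073]
turn units total [ 0.014 -0.009  0.071]
[244.36754994 322.13127499]
```

View pics/g0.png

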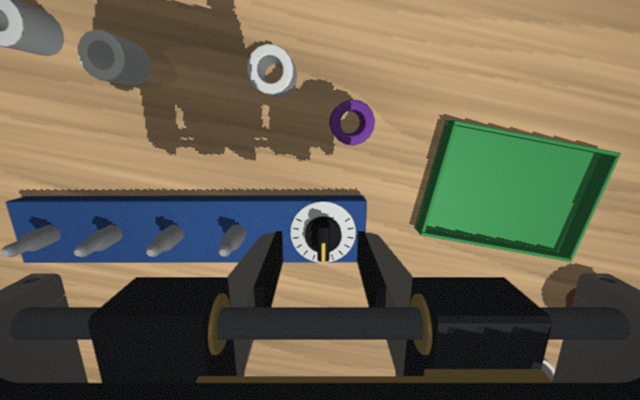

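View pics/g.png

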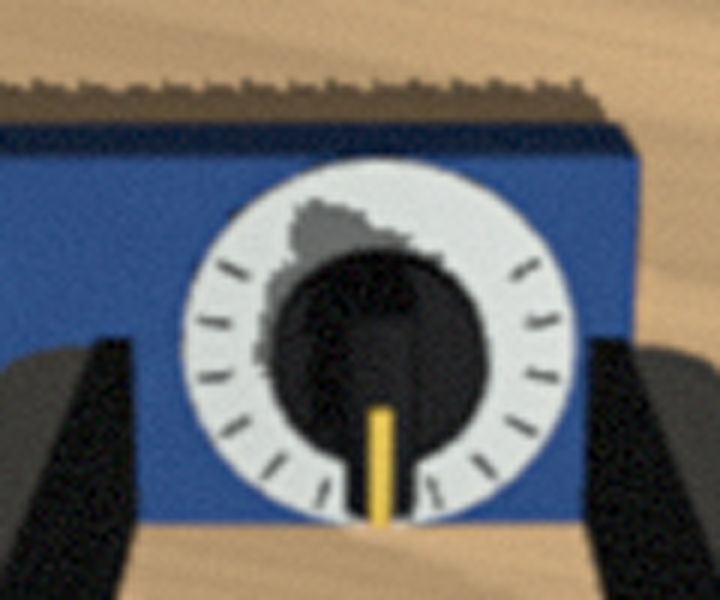

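```bash
cat > pins.py <<'E'
from h import *
def pins(n=2):
    s,M=st(); out=[]
    for k in range(n):
        vision.snapshot("wrist")
        for e in place_of("wrist","pin0"):
            if e["conf"]>.35: out.append(onz("wrist",e["centre"],24,s)[:2])
    th=.196; e=np.array([np.cos(th),np.sin(th)]);u=np.array([-e[1],e[0]])
    c=np.array([597.5,4]); 
    o=np.array(out); E=(o-c)@e;U=(o-c)@u
    i=np.argsort(U)
    print(np.c_[U,E][i].round(1).tolist())
    k=np.round((U-46.8)/65); print("u0",np.median(U-65*k).round(2),"e",np.median(E).round(2))
def sleeves(cam="wrist"):
    s,M=st(); im=vision.snapshot(cam); hsv=cv2.cvtColor(im,cv2.COLOR_RGB2HSV)
    for e in place_of(cam,"sleeve_a"):
        if e["conf"]>.3: print("sleeve",round(e["conf"],2),np.round(e["centre"]),onz(cam,e["centre"],0,s).round(1))
    return im,s
if __name__=="__main__":
    pins(); sleeves(); print(monitor.state()["qpos"].round(2))
E
python3 pins.py
```

```text
[[-151.9, 5.8], [-149.7, 3.4], [-87.8, 2.0], [-85.7, -2.8], [-20.9, 7.2], [-20.0, 3.5], [47.5, 4.2], [49.0, -0.1]]
u0 44.66 e 3.45
sleeve 0.97 [125. 346.] [455.9 141.1   0. ]
sleeve 0.81 [38. 36.] [ 434.9 -158.6    0. ]
sleeve 0.8 [ 65. 122.] [443.1 -79.6   0. ]
sleeve 0.56 [ 80. 272.] [428.2  62.4   0. ]
[ 0.02  0.16  1.75  0.    1.23 -1.75]
```

```bash
python3 -m crank '[[[0,0,0],[0,0.9,0],-1],[[0,0,0],[0,0.9,0],-1],[[0,0,0],[0,0.9,0],-1],[[0,0,0],[0,0.9,0],-1],[[0,0,0],[0,0.9,0],-1]]' 
python3 -m crank '[[[0,0,0],[0,0.9,0],-1],[[0,0,0],[0,0.9,0],-1],[[0,0,0],[0,0.9,0],-1],[[0,0,0],[0,0.9,0],-1],[[0,0,0],[0,0.9,0],-1]]' 
python3 -m crank '[[[0,0,0],[0,0.9,0],-1],[[0,0,0],[0,0.9,0],-1],[[0,0,0],[0,0.9,0],-1],[[0,0,0],[0,0.9,0],-1],[[0,0,0],[0,0.5,0],-1]]' 
python3 - <<'E'
from h import *
go([588,50,150],0.196)
E
```

```text
time: 8.4
eef_pos: [532.4, 129.7, 157.5]
orientation: [0.696, -0.124, 0.123, -0.696]
wrist_force: [-0.3, -0.3, 0.1]
finger_gap: 77.0
time: 8.82
eef_pos: [532.4, 129.7, 157.4]
orientation: [0.638, -0.305, 0.304, -0.638]
wrist_force: [-0.3, -0.4, 0.8]
finger_gap: 91.8
time: 9.23
eef_pos: [532.4, 129.8, 157.5]
orientation: [0.545, -0.451, 0.45, -0.544]
wrist_force: [-0.7, 0.4, 0.1]
finger_gap: 92.1
pos [532.4 129.8 157.5] t 9.23 gap 92.1 F [-0.7  0.4  0.1]
jaw yaw 0.1886 tool y [-1.9e-03 -1.0e-04 -1.0e+00] x [ 0.187 -0.982 -0.   ]
shift units total [3.551 0.294 1.586]
turn units total [ 0.016 -0.062 -0.003]
```

```bash
python3 -m crank '[[[0.9,0,0.4],[0,-0.06,0],-1],[[0.9,0,0.4],[0,0,0],-1],[[0.9,0.1,0.4],[0,0,0],-1],[[0.85,0.1,0.4],[0,0,0],-1],[[0,0,0],[0,0,0],-1]]' 
python3 - <<'E'
from h import *
go([588,50,150],0.196)
s,M=st()
im=vision.snapshot("wrist"); cv2.imwrite("pics/h.png",im[:,:,::-1])
th=.196; e=np.array([np.cos(th),np.sin(th)]);u=np.array([-e[1],e[0]])
for k in range(4):
  p=np.array([597.5,4])+u*(46.6-65*k)-1.2*e
  print(k,p.round(1),proj("wrist",[*p,24],s).round(1),proj("wrist",[*p,72],s).round(1))
E
```

```text
time: 9.65
eef_pos: [591.0, 47.4, 152.2]
orientation: [0.547, -0.448, 0.448, -0.546]
wrist_force: [0.2, 0.3, -0.8]
finger_gap: 92.1
pos [591.   47.4 152.2] t 9.65 gap 92.1 F [ 0.2  0.3 -0.8]
jaw yaw 0.1977 tool y [-8.0e-04 -1.1e-03 -1.0e+00] x [ 0.196 -0.981  0.001]
shift units total [-0.125  0.087 -0.097]
turn units total [0.008 0.014 0.008]
0 [587.2  49.5] [197.  318.2] [211.6 317.8]
1 [599.9 -14.3] [258.5 318.1] [283.2 317.8]
2 [612.6 -78. ] [313.4 318.1] [345.8 317.7]
3 [ 625.2 -141.8] [362.8 318. ] [401.  317.7]
```

View pics/h.png

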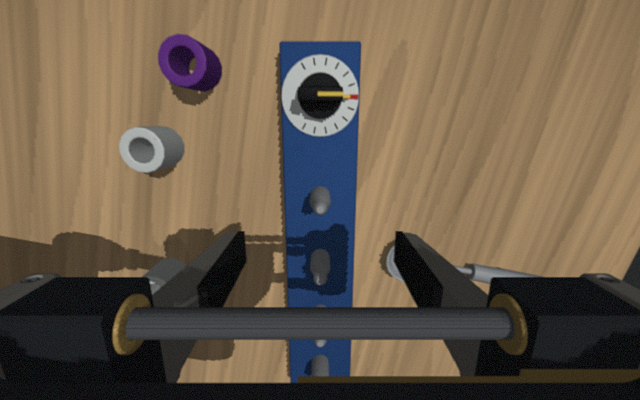

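```bash
python3 - <<'E'
from h import *
im=cv2.imread("pics/h.png")[:,:,::-1]
enlarge(im,235,320,110,100,6,"pics/h2.png")
E
```

```text
(no output)
```

View pics/h2.png

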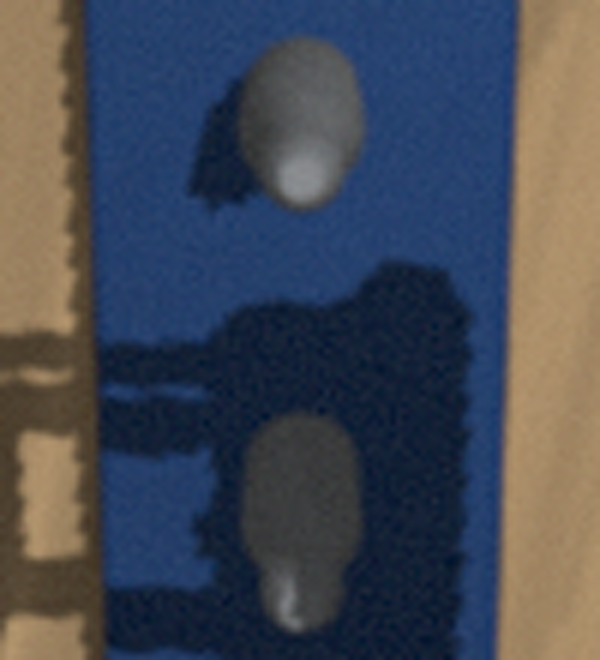

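```bash
python3 - <<'E'
from h import *
s,M=st()
a=onz("wrist",(209.9,319.9),71,s); b=onz("wrist",(280,319.7),71,s)
print(a,b,np.linalg.norm(a-b))
th=.196; e=np.array([np.cos(th),np.sin(th)]);u=np.array([-e[1],e[0]])
for p in(a,b): print((p[:2]-[597.5,4])@u,(p[:2]-[597.5,4])@e)
for rc in((200,285.1),(200,355.6)):
  p=onz("wrist",rc,24,s); print((p[:2]-[597.5,4])@u,(p[:2]-[597.5,4])@e)
E
```

```text
[587.425778    52.79802351  71.        ] [599.84471599  -9.61503878  71.        ] 63.63662754122686
49.825637287609766 -0.37804264501728874
-13.810984789651865 -0.35167189208156985
45.60518377593452 -34.186262945906584
45.85118830942165 34.14209773447026
```

```bash
python3 - <<'E'
from h import *
s,M=st()
th=.196; e=np.array([np.cos(th),np.sin(th)]);u=np.array([-e[1],e[0]])
f=lambda rc,z:(((onz("wrist",rc,z,s)[:2]-[597.5,4])@u).round(2),((onz("wrist",rc,z,s)[:2]-[597.5,4])@e).round(2))
print("base top0",f((180+38/6-.5,320),24),"base top1",f((180+412/6-.5,320),24))
im=cv2.imread("pics/h.png"); 
g=cv2.cvtColor(im,cv2.COLOR_BGR2HSV)
m=((g[...,1]<60)&(g[...,2]>120)).astype(np.uint8); m[:45]=0;m[145:]=0;m[:,:275]=0;m[:,368:]=0
c=max(cv2.findContours(m,0,1)[0],key=len); el=cv2.fitEllipse(cv2.convexHull(c)); print(el)
print("disc", f((el[0][1],el[0][0]),25))
# blue end edge
for col in (295,320,345): 
  cc=im[:,col].astype(int); r=np.nonzero((cc[:,0]>cc[:,2]+50))[0][0]; print("end row",r,f((r-.5,col),24))
E
```

```text
base top0 (np.float64(59.75), np.float64(-0.4)) base top1 (np.float64(-4.79), np.float64(-0.19))
((319.862548828125, 94.96418762207031), (77.55482482910156, 82.03962707519531), 179.6883544921875)
disc (np.float64(141.7), np.float64(-0.78))
end row 42 (np.float64(184.43), np.float64(-21.96))
end row 42 (np.float64(184.47), np.float64(-0.8))
end row 42 (np.float64(184.52), np.float64(20.35))
```

```bash
cat >> pins.py <<'E'
th=.196; e_=np.array([np.cos(th),np.sin(th)]);u_=np.array([-e_[1],e_[0]])
def disc(s,im,lo,hi):
    g=cv2.cvtColor(im,cv2.COLOR_RGB2HSV)
    m=((g[...,1]<60)&(g[...,2]>120)).astype(np.uint8); k=np.zeros_like(m); k[lo[0]:hi[0],lo[1]:hi[1]]=1; m*=k
    c=max(cv2.findContours(m,0,1)[0],key=len); el=cv2.fitEllipse(cv2.convexHull(c)); 
    p=onz("wrist",(el[0][1],el[0][0]),25,s)[:2]-[597.5,4]
    print("disc",el[0],p@u_,p@e_)
E
python3 - <<'E'
from pins import *
s,M=st(); print(s["eef_pos"],s["qvel"].round(3))
im=vision.snapshot("wrist"); disc(s,im,(45,275),(145,368))
s,M=st(); print(s["eef_pos"],s["qvel"].round(3))
E
```

```text
[589.85084341  49.18673316 152.21949022] [ 0.039 -0.03   0.032  0.015  0.015  0.015]
disc (320.9482727050781, 97.80654907226562) 139.3373141941 0.1849792647710607
[589.22549553  50.34690199 152.40166993] [ 0.029 -0.024  0.02   0.003  0.002  0.002]
```

```bash
python3 -m crank '[[[0,0,0],[0,0,0],-1],[[0,0,0],[0,0,0],-1],[[0,0,0],[0,0,0],-1],[[0,0,0],[0,0,0],-1],[[0,0,0],[0,0,0],-1]]' 
python3 - <<'E'
from pins import *
s,M=st(); print(s["eef_pos"],s["qvel"].round(3))
im=vision.snapshot("wrist"); disc(s,im,(45,275),(145,368))
enlarge(im,235,320,110,100,6,"pics/i.png"); cv2.imwrite("pics/i0.png",im[:,:,::-1])
sleeves()
pins(3)
E
```

```text
time: 10.17
eef_pos: [589.4, 51.2, 153.8]
orientation: [-0.548, 0.447, -0.447, 0.548]
wrist_force: [-0.8, -0.2, 0.2]
finger_gap: 92.0
[589.35692554  51.16202272 153.76018349] [-0.004  0.002 -0.003 -0.001 -0.002 -0.001]
disc (321.3261413574219, 100.72300720214844) 138.9591861000208 0.402349427810581
sleeve 0.94 [276. 174.] [444.7 -76.8   0. ]
sleeve 0.74 [151. 166.] [426.5  62.9   0. ]
sleeve 0.66 [ 74. 204.] [456.9 142.7   0. ]
[[-150.6, -1.2], [-150.3, 0.7], [-146.3, -4.8], [-81.8, -4.6], [-79.8, 0.5], [-78.9, -3.2], [-20.6, -0.3], [-18.6, -1.1], [-17.6, -1.6], [47.1, 2.3], [48.4, 3.3], [49.1, 0.2]]
u0 47.79 e -0.72
```

View pics/i.png

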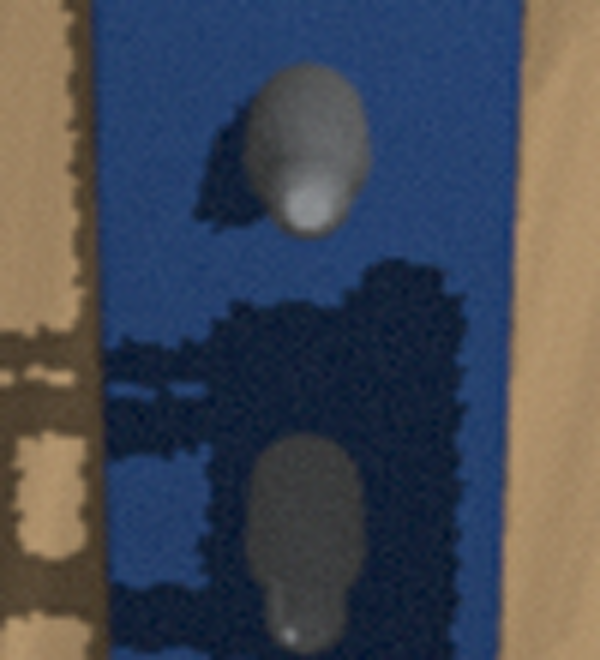

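View pics/i0.png

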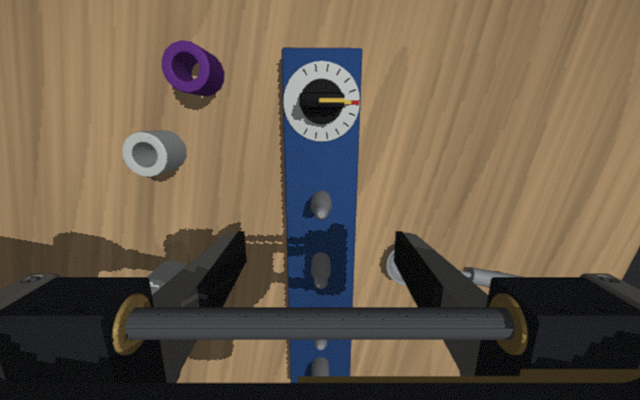

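```bash
python3 - <<'E'
from pins import *
s,M=st()
for rc in((214.1,321),(283.5,320.8)):
    p=onz("wrist",rc,71,s)[:2]-[597.5,4]; print(p@u_,p@e_)
go([427,64,120],.196)
E
```

```text
47.244420477508626 0.676135533307601
-16.62114828196598 0.9227831518319545
pos [589.5  50.6 153.6] t 10.62 gap 91.8 F [ 0.3  0.  -0.5]
jaw yaw 0.2007 tool y [ 0.  0. -1.] x [ 0.199 -0.98  -0.   ]
shift units total [-1.82   1.344 -6.265]
turn units total [-0.     0.039 -0.   ]
```

```bash
python3 -m crank '[[[-0.3,0,-1],[0,0,0],-1],[[-0.3,0,-1],[0,0,0],-1],[[-0.3,0,-1],[0,0,0],-1],[[-0.3,0,-1],[0,0,0],-1],[[-0.3,0,-1],[0,0,0],-1]]' 
python3 -m crank '[[[-0.3,0,-1],[0,0,0],-1],[[0,0,-0.27],[0,0,0],-1],[[0,0,0],[0,0,0],-1],[[0,0,0],[0,0,0],-1],[[0,0,0],[0,0,0],-1]]' 
python3 -m crank '[[[0,0,0],[0,0,0],-1],[[0,0,0],[0,0,0],-1],[[0,0,0],[0,0,0],-1],[[0,0,0],[0,0,0],-1],[[0,0,0],[0,0,0],-1]]' 
cat >> pins.py <<'E'
def rim(box,s,im,z=42,name=None):
    r0,c0,r1,c1=box; g=cv2.cvtColor(im[r0:r1,c0:c1],cv2.COLOR_RGB2HSV)
    m=((g[...,1]<45)&(g[...,2]>150)).astype(np.uint8)
    cs=cv2.findContours(m,0,1)[0]; c=max(cs,key=cv2.contourArea); el=cv2.fitEllipse(cv2.convexHull(c))
    rc=(el[0][1]+r0,el[0][0]+c0); print("rim",np.round(rc,1),np.round(el[1],1),onz("wrist",rc,z,s).round(1))
    return rc
E
python3 - <<'E'
from pins import *
go([427,64,120],.196)
im,s=sleeves(); cv2.imwrite("pics/j.png",im[:,:,::-1])
E
```

```text
time: 11.03
eef_pos: [458.3, 62.5, 153.5]
orientation: [0.548, -0.447, 0.447, -0.548]
wrist_force: [0.1, -0.6, 0.5]
finger_gap: 91.7
time: 11.45
eef_pos: [428.4, 63.2, 154.2]
orientation: [-0.547, 0.447, -0.448, 0.548]
wrist_force: [0.7, 0.4, -0.4]
finger_gap: 91.5
time: 11.87
eef_pos: [427.1, 63.5, 153.5]
orientation: [0.548, -0.447, 0.447, -0.548]
wrist_force: [-0.2, -0.6, 0.5]
finger_gap: 91.9
pos [427.1  63.5 153.5] t 11.87 gap 91.9 F [-0.2 -0.6  0.5]
jaw yaw 0.2008 tool y [-2.e-04  0.e+00 -1.e+00] x [ 0.199 -0.98  -0.   ]
shift units total [-2.200e-02  1.341e+00  1.000e-03]
turn units total [ 0.002  0.04  -0.   ]
sleeve 0.85 [365. 292.] [ 435.2 -159.2    0. ]
sleeve 0.82 [311. 308.] [440.1 -78.9   0. ]
sleeve 0.82 [122. 366.] [455.1 143.8   0. ]
sleeve 0.58 [196. 322.] [428.3  60.9   0. ]
```

View pics/j.png

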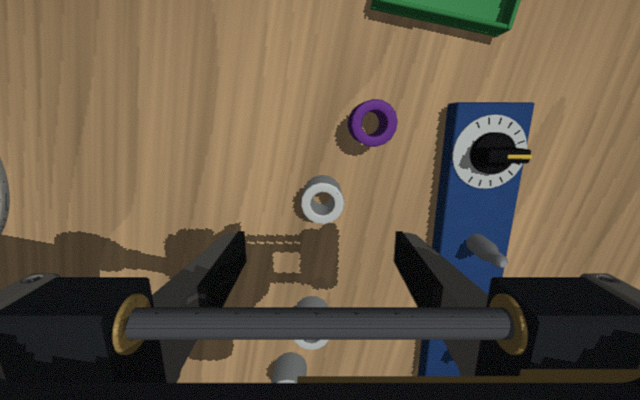

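```bash
python3 - <<'E'
from pins import *
s,M=st(); im=vision.snapshot("wrist")
rc=rim((170,285,235,360),s,im); enlarge(im,200,322,80,90,7,"pics/k.png")
print(proj("wrist",[428.3,60.9,42],s))
p=onz("wrist",rc,42,s); go([p[0],p[1],30],.196)
E
```

```text
rim [202.9 322.7] [40.5 41.4] [427.7  65.2  42. ]
[207.44769709 322.35917094]
pos [427.   63.5 153.6] t 12.02 gap 91.8 F [ 0.6  0.5 -0.6]
jaw yaw 0.2008 tool y [-1.e-04  0.e+00 -1.e+00] x [ 0.199 -0.98  -0.   ]
shift units total [-0.062  4.943  0.043]
turn units total [ 0.001  0.04  -0.   ]
```

View pics/k.png

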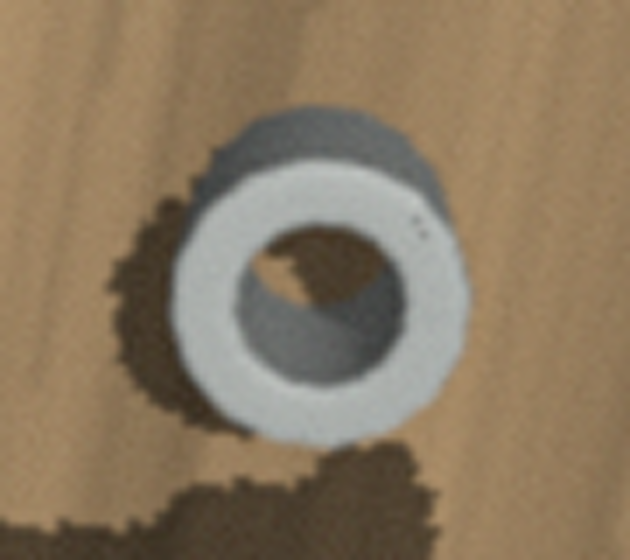

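```bash
python3 -m crank '[[[-0.06,0.9,0.04],[0,0.04,0],-1],[[0,0.9,0],[0,0,0],-1],[[0,0.9,0],[0,0,0],-1],[[0,0.9,0],[0,0,0],-1],[[0,0.8,0],[0,0,0],-1]]' 
python3 -m crank '[[[0,0.5,0],[0,0,0],-1],[[0,0.04,0],[0,0,0],-1],[[0,0,0],[0,0,0],1],[[0,0,0],[0,0,0],1],[[0,0,0],[0,0,0],1]]' 12
python3 -m crank '[[[0,0,0],[0,0,0],1],[[0,0,0],[0,0,0],1],[[0,0,0],[0,0,0],1],[[0,0,0],[0,0,0],1],[[0,0,0],[0,0,0],1]]' 12
python3 - <<'E'
from pins import *
p=np.array([597.5,4])+48*u_+0.6*e_
go([*p,110],.196)
E
```

```text
time: 12.43
eef_pos: [427.3, 65.2, 42.4]
orientation: [0.547, -0.449, 0.449, -0.546]
wrist_force: [0.8, -0.1, 0.6]
finger_gap: 91.7
time: 12.85
eef_pos: [428.8, 65.0, 31.3]
orientation: [-0.546, 0.448, -0.449, 0.547]
wrist_force: [-0.5, -0.1, -0.0]
finger_gap: 74.2
time: 13.27
eef_pos: [427.8, 65.2, 30.2]
orientation: [-0.546, 0.449, -0.449, 0.547]
wrist_force: [1.0, -0.1, -0.2]
finger_gap: 40.8
pos [427.8  65.2  30.2] t 13.27 gap 40.8 F [ 1.  -0.1 -0.2]
jaw yaw 0.196 tool y [ 4.e-04 -0.e+00 -1.e+00] x [ 0.195 -0.981  0.   ]
shift units total [ 1.802 -3.188  6.208]
turn units total [-0.003 -0.     0.001]
```

```bash
python3 -m crank '[[[0,0,0],[0,0,0],1],[[0,-0.5,0],[0,0,0],1],[[0,-1,0],[0,0,0],1],[[0,-1,0],[0,0,0],1],[[0,-1,0],[0,0,0],1]]' 12
python3 -m crank '[[[0,-0.5,0],[0,0,0],1],[[0.36,0,1],[0,0,0],1],[[0.36,0,1],[0,0,0],1],[[0.36,0,1],[0,0,0],1],[[0.36,0,1],[0,0,0],1]]' 
python3 -m crank '[[[0.36,0,1],[0,0,0],1],[[0,0,1],[0,0,0],1],[[0,0,0.2],[0,0,0],1],[[0,0,0],[0,0,0],1],[[0,0,0],[0,0,0],1]]' 
python3 -m crank '[[[0,0,0],[0,0,0],1],[[0,0,0],[0,0,0],1],[[0,0,0],[0,0,0],1],[[0,0,0],[0,0,0],1],[[0,0,0],[0,0,0],1]]' 
python3 - <<'E'
from pins import *
p=np.array([597.5,4])+48*u_+0.6*e_
go([*p,110],.196)
for n in("wrist","scene"):
    im=vision.snapshot(n); cv2.imwrite(f"pics/l_{n}.png",im[:,:,::-1]) if n=="wrist" else enlarge(im,195,320,120,180,4.4,"pics/l_scene.png")
E
```

```text
time: 13.68
eef_pos: [427.0, 65.2, 118.2]
orientation: [0.547, -0.449, 0.448, -0.546]
wrist_force: [0.8, -0.5, 0.3]
finger_gap: 39.5
time: 14.1
eef_pos: [533.7, 49.2, 130.0]
orientation: [0.547, -0.449, 0.449, -0.546]
wrist_force: [0.8, 0.1, -0.1]
finger_gap: 39.6
time: 14.52
eef_pos: [587.5, 51.4, 129.5]
orientation: [0.547, -0.449, 0.448, -0.546]
wrist_force: [-0.6, 0.1, -0.6]
finger_gap: 39.9
time: 14.93
eef_pos: [588.1, 51.2, 130.3]
orientation: [0.547, -0.449, 0.449, -0.547]
wrist_force: [0.1, -0.4, -0.7]
finger_gap: 40.0
pos [588.1  51.2 130.3] t 14.93 gap 40.0 F [ 0.1 -0.4 -0.7]
jaw yaw 0.1959 tool y [ 0.e+00 -1.e-04 -1.e+00] x [ 0.195 -0.981  0.   ]
shift units total [0.004 0.81  0.023]
turn units total [-0.    -0.001  0.001]
```

View pics/l_wrist.png

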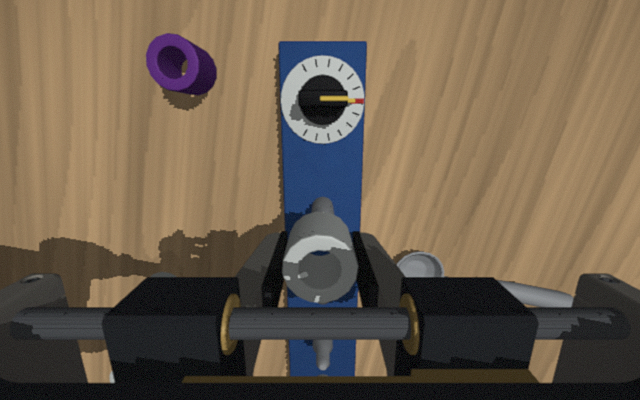

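View pics/l_scene.png

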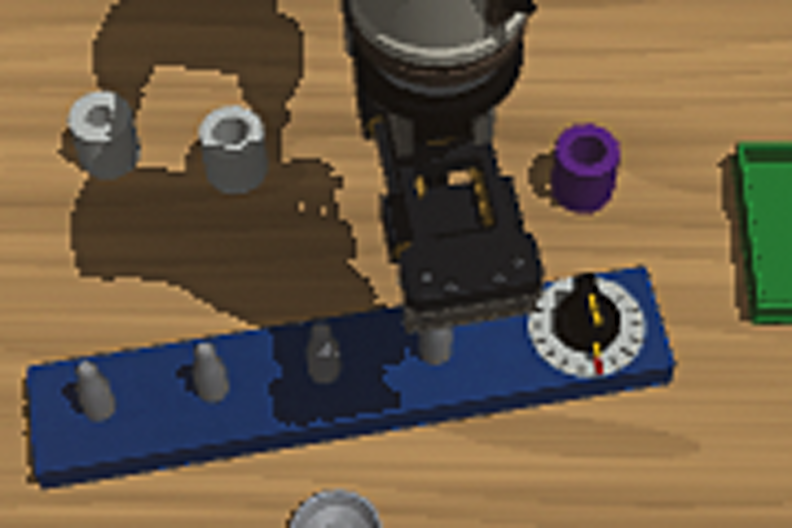

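```bash
python3 - <<'E'
from pins import *
s,M=st()
print(proj("wrist",[*s["eef_pos"][:2],142],s), "col radius", [proj("wrist",[*(s["eef_pos"][:2]+d*20*u_),142],s).round(1) for d in(-1,1)])
im=cv2.imread("pics/l_wrist.png")[:,:,::-1]; enlarge(im,265,320,90,100,6.5,"pics/l3.png")
E
```

```text
[269.26986127 322.85312503] col radius [array([303.2, 322.7]), array([232.9, 323. ])]
```

View pics/l3.png

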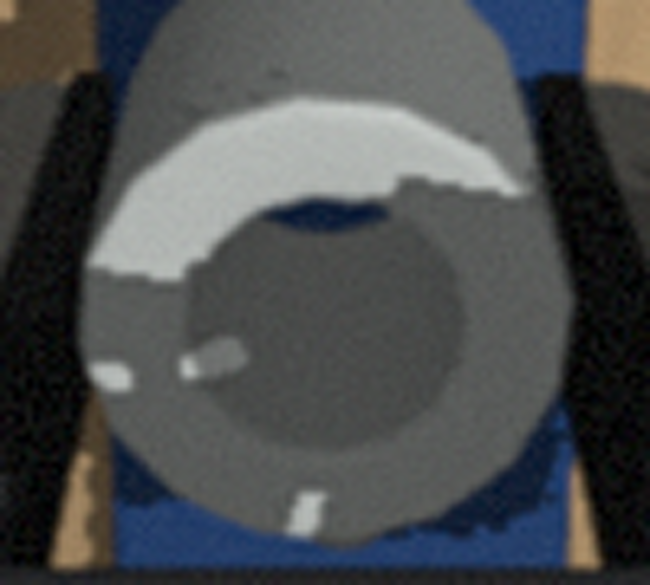

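```bash
python3 -m crank '[[[0,0.5,0.06],[0,0,0],1],[[0,0.5,0],[0,0,0],1],[[0,0.4,0],[0,0,0],1],[[0,0.4,0],[0,0,0],1],[[0,0,0],[0,0,0],1]]' 
python3 -m crank '[[[0,0.2,0],[0,0,0],1],[[0,0.2,0],[0,0,0],1],[[0,0.2,0],[0,0,0],1],[[0,0,0],[0,0,0],1],[[0,0,0],[0,0,0],1]]' 
python3 - <<'E'
from pins import *
s,M=st(); p=s["eef_pos"][:2]-[597.5,4]; print(s["eef_pos"],"u,e",p@u_,p@e_,s["wrist_force"], s["wrist_force"][:2]@u_,s["wrist_force"][:2]@e_)
im=vision.snapshot("scene"); enlarge(im,205,340,80,110,6.5,"pics/m.png")
E
```

```text
time: 15.45
eef_pos: [587.6, 51.7, 81.4]
orientation: [0.548, -0.45, 0.447, -0.545]
wrist_force: [-0.6, -0.4, -0.4]
finger_gap: 40.0
time: 15.87
eef_pos: [589.8, 51.5, 69.9]
orientation: [0.547, -0.449, 0.449, -0.546]
wrist_force: [0.3, 0.2, -0.4]
finger_gap: 39.6
[589.78608947  51.5116575   69.91497107] u,e 48.10423607486486 1.6865603691111926 [ 0.33652764  0.1588239  -0.43718776] 0.0902450476506414 0.3610148409584691
```

View pics/m.png

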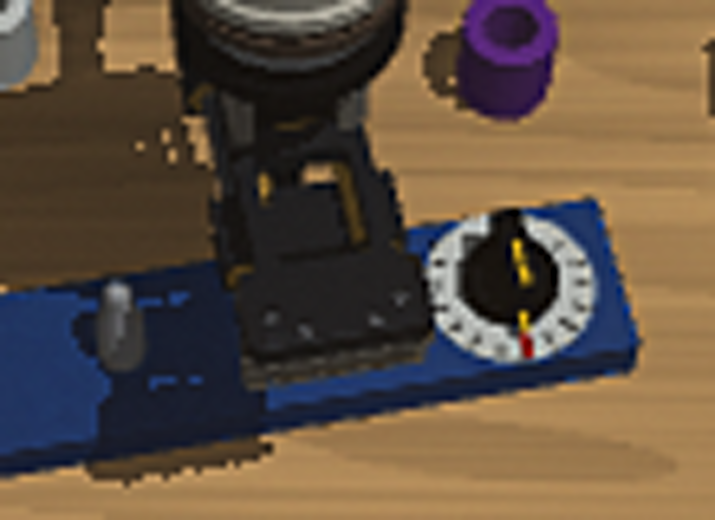

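```bash
python3 -m crank '[[[0,0.2,0],[0,0,0],1],[[0,0.2,0],[0,0,0],1],[[0,0.22,0],[0,0,0],1],[[0,0,0],[0,0,0],1],[[0,0,0],[0,0,0],1]]' 
python3 - <<'E'
from pins import *
s,M=st(); p=s["eef_pos"][:2]-[597.5,4]; print(s["eef_pos"],"u,e",p@u_,p@e_,s["wrist_force"], s["wrist_force"][:2]@u_,s["wrist_force"][:2]@e_)
E
python3 -m crank '[[[0,0,0],[0,0,0],1],[[0,0,0],[0,0,0],-1],[[0,0,0],[0,0,0],-1],[[0,0,0],[0,0,0],-1],[[0,0,0],[0,0,0],-1]]'
python3 -m crank '[[[0,0,0],[0,0,0],-1],[[0,-1,0],[0,0,0],-1],[[0,-1,0],[0,0,0],-1],[[0,-1,0],[0,0,0],-1],[[0,-1,0],[0,0,0],-1]]'
python3 -m crank '[[[0,0,0],[0,0,0],-1],[[0,0,0],[0,0,0],-1],[[0,0,0],[0,0,0],-1],[[0,0,0],[0,0,0],-1],[[0,0,0],[0,0,0],-1]]'
python3 - <<'E'
from pins import *
s,M=st(); go([440,-78,150],.196)
for n in("wrist","scene"):
    im=vision.snapshot(n); cv2.imwrite(f"pics/n_{n}.png",im[:,:,::-1]) if n=="wrist" else enlarge(im,195,320,120,180,4.4,"pics/n_scene.png")
E
```

```text
time: 16.33
eef_pos: [589.6, 51.5, 54.1]
orientation: [0.547, -0.449, 0.448, -0.546]
wrist_force: [0.7, 1.2, -1.2]
finger_gap: 39.6
[589.63025973  51.52408078  54.10435046] u,e 48.146768936235276 1.536133640480094 [ 0.71263839  1.16164692 -1.16033646] 1.0006208084560069 0.9252216159470072
time: 16.75
eef_pos: [590.0, 51.5, 54.7]
orientation: [-0.546, 0.449, -0.449, 0.547]
wrist_force: [-1.0, 0.1, 0.2]
finger_gap: 64.2
time: 17.17
eef_pos: [589.7, 51.6, 155.6]
orientation: [0.547, -0.449, 0.449, -0.546]
wrist_force: [0.5, -0.8, -0.7]
finger_gap: 91.6
time: 17.58
eef_pos: [588.8, 51.6, 152.7]
orientation: [0.547, -0.45, 0.448, -0.546]
wrist_force: [-0.2, -0.0, 0.1]
finger_gap: 91.8
pos [588.8  51.6 152.7] t 17.58 gap 91.8 F [-0.2 -0.   0.1]
jaw yaw 0.196 tool y [-3.2e-03  4.0e-04 -1.0e+00] x [ 0.195 -0.981 -0.001]
shift units total [ 3.926  0.127 -6.848]
turn units total [ 0.026 -0.    -0.008]
```

View pics/n_wrist.png

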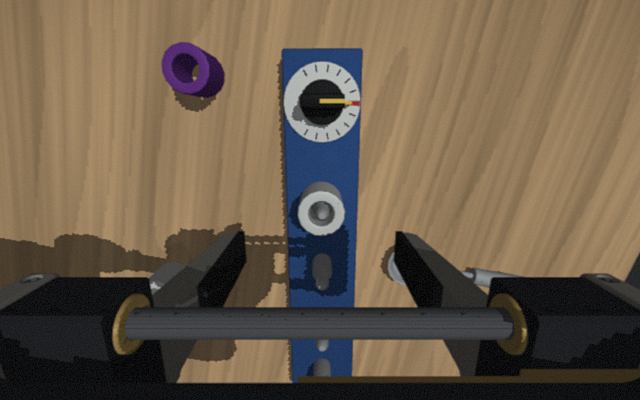

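View pics/n_scene.png

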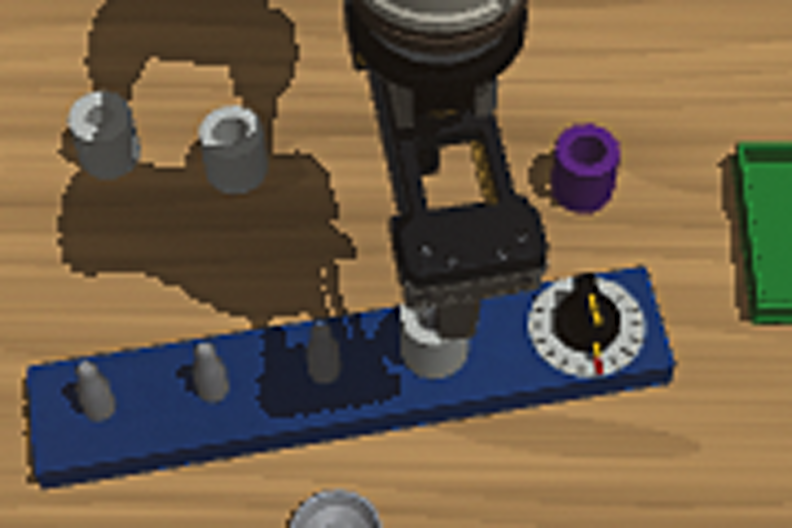

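```bash
python3 -m crank '[[[0.56,0,-0.98],[0,0,0],-1],[[0.56,0,-0.98],[0,0,0],-1],[[0.56,0,-0.98],[0,0,0],-1],[[0.56,0,-0.98],[0,0,0],-1],[[0.56,0,-0.98],[0,0,0],-1]]' 
python3 -m crank '[[[0.56,0,-0.98],[0,0,0],-1],[[0.56,0.12,-0.97],[0,0,0],-1],[[0,0,0],[0,0,0],-1],[[0,0,0],[0,0,0],-1],[[0,0,0],[0,0,0],-1]]' 
python3 -m crank '[[[0,0,0],[0,0,0],-1],[[0,0,0],[0,0,0],-1],[[0,0,0],[0,0,0],-1],[[0,0,0],[0,0,0],-1],[[0,0,0],[0,0,0],-1]]' 
python3 - <<'E'
from pins import *
s,M=st(); im=vision.snapshot("wrist"); cv2.imwrite("pics/o.png",im[:,:,::-1])
rc=rim((160,270,240,370),s,im)
p=onz("wrist",rc,42,s); go([p[0],p[1],30],.196); sleeves()
E
```

```text
time: 18.1
eef_pos: [482.1, -41.5, 154.0]
orientation: [0.547, -0.449, 0.448, -0.546]
wrist_force: [0.7, -0.9, -0.1]
finger_gap: 91.6
time: 18.52
eef_pos: [441.5, -77.8, 151.7]
orientation: [-0.546, 0.449, -0.449, 0.547]
wrist_force: [0.2, -0.4, 0.0]
finger_gap: 91.8
time: 18.93
eef_pos: [441.2, -77.7, 151.6]
orientation: [-0.547, 0.449, -0.448, 0.547]
wrist_force: [0.5, -0.1, 0.2]
finger_gap: 91.9
rim [203.6 325.4] [40.7 42. ] [444.4 -75.6  42. ]
pos [441.2 -77.8 151.6] t 18.98 gap 92.0 F [-0.2 -0.8  0.3]
jaw yaw 0.1964 tool y [-1.e-04  0.e+00 -1.e+00] x [ 0.195 -0.981 -0.   ]
shift units total [-0.059  4.863  0.142]
turn units total [ 0.001  0.004 -0.   ]
sleeve 0.86 [264. 298.] [ 431.8 -161.2    0. ]
sleeve 0.81 [192. 321.] [440.5 -75.    0. ]
sleeve 0.79 [ 92. 513.] [600.4  56.9   0. ]
```

View pics/o.png

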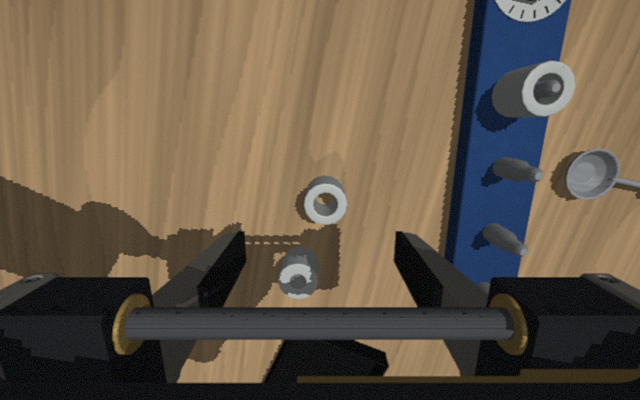

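```bash
python3 -m crank '[[[-0.06,0.9,0.14],[0,0,0],-1],[[0,0.9,0],[0,0,0],-1],[[0,0.9,0],[0,0,0],-1],[[0,0.9,0],[0,0,0],-1],[[0,0.8,0],[0,0,0],-1]]' 
python3 -m crank '[[[0,0.42,0],[0,0,0],-1],[[0,0.04,0],[0,0,0],-1],[[0,0,0],[0,0,0],1],[[0,0,0],[0,0,0],1],[[0,0,0],[0,0,0],1]]' 12
python3 -m crank '[[[0,0,0],[0,0,0],1],[[0,0,0],[0,0,0],1],[[0,0,0],[0,0,0],1],[[0,0,0],[0,0,0],1],[[0,0,0],[0,0,0],1]]' 12
python3 -m crank '[[[0,0,0],[0,0,0],1],[[0,-0.5,0],[0,0,0],1],[[0,-1,0],[0,0,0],1],[[0,-1,0],[0,0,0],1],[[0,-1.0,0],[0,0,0],1]]'
python3 -m crank '[[[0,-0.5,0],[0,0,0],1],[[0,0,0],[0,0,0],1],[[0,0,0],[0,0,0],1],[[0,0,0],[0,0,0],1],[[0,0,0],[0,0,0],1]]'
python3 - <<'E'
from pins import *
p=np.array([597.5,4])-81.9*u_+1.6*e_
go([*p,130],.196)
E
```

```text
time: 19.5
eef_pos: [443.9, -75.7, 40.4]
orientation: [0.547, -0.449, 0.449, -0.546]
wrist_force: [0.1, -0.4, -0.1]
finger_gap: 92.2
time: 19.92
eef_pos: [445.3, -76.3, 31.5]
orientation: [-0.546, 0.448, -0.45, 0.547]
wrist_force: [0.1, 0.5, -0.5]
finger_gap: 74.0
time: 20.33
eef_pos: [444.3, -75.9, 30.3]
orientation: [-0.546, 0.449, -0.449, 0.547]
wrist_force: [-0.6, 0.0, 0.1]
finger_gap: 40.6
time: 20.75
eef_pos: [443.6, -75.5, 118.2]
orientation: [0.547, -0.449, 0.448, -0.546]
wrist_force: [0.3, -1.2, -0.4]
finger_gap: 38.9
time: 21.17
eef_pos: [443.1, -75.3, 128.4]
orientation: [0.547, -0.45, 0.448, -0.546]
wrist_force: [0.2, 0.3, -1.0]
finger_gap: 38.9
pos [443.1 -75.3 128.4] t 21.17 gap 38.9 F [ 0.2  0.3 -1. ]
jaw yaw 0.196 tool y [-0.0029  0.0013 -1.    ] x [ 0.195 -0.981 -0.002]
shift units total [ 1.367 -0.082  6.741]
turn units total [ 0.021 -0.    -0.015]
```

```bash
python3 -m crank '[[[0.2,0,0.98],[0,0,0],1],[[0.2,0,0.98],[0,0,0],1],[[0.2,0,0.98],[0,0,0],1],[[0.2,0,0.98],[0,0,0],1],[[0.2,0,0.98],[0,0,0],1]]' 
python3 -m crank '[[[0.2,0,0.98],[0,0,0],1],[[0.17,0,0.86],[0,0,0],1],[[0,0,0],[0,0,0],1],[[0,0,0],[0,0,0],1],[[0,0,0],[0,0,0],1]]' 
python3 -m crank '[[[0,0,0],[0,0,0],1],[[0,0,0],[0,0,0],1],[[0,0,0],[0,0,0],1],[[0,0,0],[0,0,0],1],[[0,0,0],[0,0,0],1]]' 
python3 - <<'E'
from pins import *
p=np.array([597.5,4])-81.9*u_+1.6*e_
go([*p,70],.196)
im=vision.snapshot("wrist"); cv2.imwrite("pics/p.png",im[:,:,::-1])
E
```

```text
time: 21.58
eef_pos: [569.4, -76.1, 128.2]
orientation: [0.547, -0.45, 0.448, -0.546]
wrist_force: [0.7, -0.6, -0.1]
finger_gap: 38.9
time: 22.0
eef_pos: [614.8, -76.3, 128.7]
orientation: [0.547, -0.45, 0.448, -0.546]
wrist_force: [-0.3, 0.5, -0.5]
finger_gap: 38.9
time: 22.42
eef_pos: [615.9, -76.6, 130.3]
orientation: [-0.546, 0.449, -0.449, 0.547]
wrist_force: [-0.4, 0.1, -0.9]
finger_gap: 39.0
pos [615.9 -76.6 130.3] t 22.42 gap 39.0 F [-0.4  0.1 -0.9]
jaw yaw 0.1959 tool y [ 2.e-04 -1.e-04 -1.e+00] x [ 0.195 -0.981  0.   ]
shift units total [-0.031  2.412 -0.031]
turn units total [-0.001 -0.001  0.001]
```

View pics/p.png

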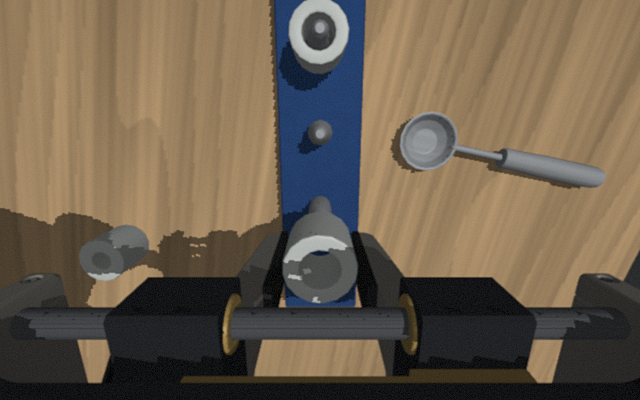

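```bash
python3 -m crank '[[[-0.03,0.5,-0.05],[0,0,0],1],[[0,0.5,0],[0,0,0],1],[[0,0.4,0],[0,0,0],1],[[0,0.4,0],[0,0,0],1],[[0,0,0],[0,0,0],1]]' 
python3 -m crank '[[[0,0.2,0],[0,0,0],1],[[0,0.2,0],[0,0,0],1],[[0,0.2,0],[0,0,0],1],[[0,0,0],[0,0,0],1],[[0,0,0],[0,0,0],1]]' 
python3 -m crank '[[[0,0.2,0],[0,0,0],1],[[0,0.2,0],[0,0,0],1],[[0,0.22,0],[0,0,0],1],[[0,0,0],[0,0,0],1],[[0,0,0],[0,0,0],1]]' 
python3 - <<'E'
from pins import *
s,M=st(); p=s["eef_pos"][:2]-[597.5,4]; print(s["eef_pos"],"u,e",p@u_,p@e_,s["wrist_force"], s["wrist_force"][:2]@u_,s["wrist_force"][:2]@e_)
E
```

```text
time: 22.88
eef_pos: [612.6, -75.5, 81.4]
orientation: [0.547, -0.451, 0.447, -0.546]
wrist_force: [-0.2, -0.0, -1.0]
finger_gap: 38.9
time: 23.3
eef_pos: [614.7, -76.1, 70.0]
orientation: [0.547, -0.449, 0.449, -0.547]
wrist_force: [1.8, 0.0, 0.0]
finger_gap: 38.9
time: 23.72
eef_pos: [614.5, -76.0, 54.1]
orientation: [0.547, -0.449, 0.448, -0.546]
wrist_force: [0.8, 0.0, -0.2]
finger_gap: 39.1
[614.53408855 -75.99838217  54.12737194] u,e -81.784032057405 1.128460103544218 [ 0.83818909  0.00183106 -0.23129979] -0.16143921726000218 0.8224972269793075
```

Went home with no resistance. Release, lift, and go look at the third sleeve.

```bash
python3 -m crank '[[[0,0,0],[0,0,0],1],[[0,0,0],[0,0,0],-1],[[0,0,0],[0,0,0],-1],[[0,0,0],[0,0,0],-1],[[0,0,0],[0,0,0],-1]]'
python3 -m crank '[[[0,0,0],[0,0,0],-1],[[0,-1,0],[0,0,0],-1],[[0,-1,0],[0,0,0],-1],[[0,-1,0],[0,0,0],-1],[[0,-1,0],[0,0,0],-1]]'
python3 -m crank '[[[0,0,0],[0,0,0],-1],[[0,0,0],[0,0,0],-1],[[0,0,0],[0,0,0],-1],[[0,0,0],[0,0,0],-1],[[0,0,0],[0,0,0],-1]]'
python3 - <<'E'
from pins import *
go([433,-160,150],.196)
s,M=st()
im=vision.snapshot("wrist"); cv2.imwrite("pics/q.png",im[:,:,::-1]); sleeves()
sleeves("top")
E
```

```text
time: 24.13
eef_pos: [614.8, -76.1, 54.7]
orientation: [-0.547, 0.449, -0.449, 0.547]
wrist_force: [-0.0, -0.3, -0.6]
finger_gap: 63.5
time: 24.55
eef_pos: [614.5, -76.1, 155.7]
orientation: [0.547, -0.449, 0.449, -0.546]
wrist_force: [0.3, -0.6, 0.1]
finger_gap: 91.6
time: 24.97
eef_pos: [613.7, -75.8, 152.7]
orientation: [0.547, -0.45, 0.448, -0.546]
wrist_force: [1.2, 1.0, -0.6]
finger_gap: 92.2
pos [613.7 -75.8 152.7] t 24.97 gap 92.2 F [ 1.2  1.  -0.6]
jaw yaw 0.196 tool y [-0.0031  0.001  -1.    ] x [ 0.195 -0.981 -0.002]
shift units total [ 1.897  0.126 -7.745]
turn units total [ 0.024 -0.    -0.013]
sleeve 0.93 [ 56. 321.] [587.2  53.6   0. ]
sleeve 0.6 [236. 144.] [ 432.9 -160.8    0. ]
sleeve 0.57 [201. 317.] [610.8 -84.2   0. ]
sleeve 0.7 [192. 311.] [593.2  54.7   0. ]
sleeve 0.62 [240. 284.] [457.9 144.9   0. ]
sleeve 0.57 [241. 387.] [ 430.9 -153.     0. ]
```

View pics/q.png

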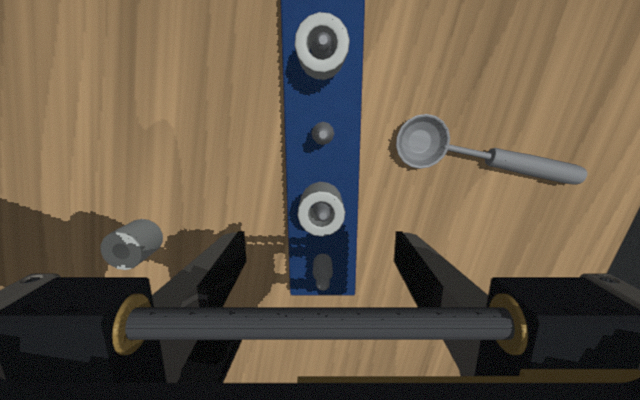

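Second sleeve sits fully down on pin 2 (322,212), first at (322,40), third sleeve on the counter at (130,243).

```bash
python3 -m crank '[[[0.24,0,-0.97],[0,0,0],-1],[[0.24,0,-0.97],[0,0,0],-1],[[0.24,0,-0.97],[0,0,0],-1],[[0.24,0,-0.97],[0,0,0],-1],[[0.24,0,-0.97],[0,0,0],-1]]' 
python3 -m crank '[[[0.24,0,-0.97],[0,0,0],-1],[[0.24,0,-0.97],[0,0,0],-1],[[0.2,0.1,-0.97],[0,0,0],-1],[[0,0,0],[0,0,0],-1],[[0,0,0],[0,0,0],-1]]' 
python3 -m crank '[[[0,0,0],[0,0,0],-1],[[0,0,0],[0,0,0],-1],[[0,0,0],[0,0,0],-1],[[0,0,0],[0,0,0],-1],[[0,0,0],[0,0,0],-1]]' 
python3 - <<'E'
from pins import *
s,M=st(); im=vision.snapshot("wrist"); cv2.imwrite("pics/r.png",im[:,:,::-1])
rc=rim((160,270,240,370),s,im)
p=onz("wrist",rc,42,s); go([p[0],p[1],30],.196); sleeves()
E
```

```text
time: 25.63
eef_pos: [500.6, -129.5, 154.5]
orientation: [0.547, -0.449, 0.449, -0.547]
wrist_force: [0.2, -0.5, -0.5]
finger_gap: 91.8
time: 26.05
eef_pos: [433.2, -160.2, 152.1]
orientation: [-0.546, 0.449, -0.449, 0.546]
wrist_force: [-0.1, -0.7, 0.1]
finger_gap: 92.0
time: 26.47
eef_pos: [434.0, -159.8, 152.1]
orientation: [-0.547, 0.448, -0.448, 0.547]
wrist_force: [-0.7, 0.1, 0.9]
finger_gap: 91.9
rim [203.1 321.6] [40.7 42.1] [ 433.7 -158.1   42. ]
pos [ 433.9 -159.8  152.1] t 26.52 gap 91.9 F [-0.7 -0.  -0.5]
jaw yaw 0.1967 tool y [-1.e-04  1.e-04 -1.e+00] x [ 0.195 -0.981 -0.   ]
shift units total [-0.067  4.882  0.006]
turn units total [ 0.001  0.006 -0.001]
sleeve 0.67 [196. 321.] [ 434.1 -162.2    0. ]
sleeve 0.58 [153. 526.] [627.2 -77.6   0. ]
```

View pics/r.png

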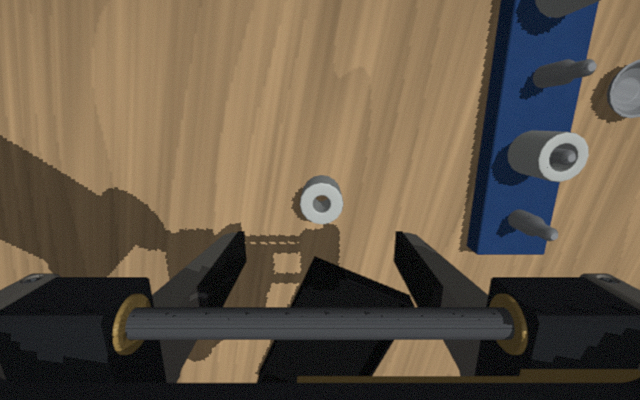

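```bash
python3 -m crank '[[[-0.07,0.9,0],[0,0,0],-1],[[0,0.9,0],[0,0,0],-1],[[0,0.9,0],[0,0,0],-1],[[0,0.9,0],[0,0,0],-1],[[0,0.8,0],[0,0,0],-1]]' 
python3 -m crank '[[[0,0.44,0],[0,0,0],-1],[[0,0.04,0],[0,0,0],-1],[[0,0,0],[0,0,0],1],[[0,0,0],[0,0,0],1],[[0,0,0],[0,0,0],1]]' 12
python3 -m crank '[[[0,0,0],[0,0,0],1],[[0,0,0],[0,0,0],1],[[0,0,0],[0,0,0],1],[[0,0,0],[0,0,0],1],[[0,0,0],[0,0,0],1]]' 12
python3 -m crank '[[[0,0,0],[0,0,0],1],[[0,-0.5,0],[0,0,0],1],[[0,-1,0],[0,0,0],1],[[0,-1,0],[0,0,0],1],[[0,-1.0,0],[0,0,0],1]]'
python3 -m crank '[[[0,-0.5,0],[0,0,0],1],[[0,0,0],[0,0,0],1],[[0,0,0],[0,0,0],1],[[0,0,0],[0,0,0],1],[[0,0,0],[0,0,0],1]]'
python3 -m crank '[[[0,0,0],[0,0,0],1],[[0,0,0],[0,0,0],1],[[0,0,0],[0,0,0],1],[[0,0,0],[0,0,0],1],[[0,0,0],[0,0,0],1]]'
python3 - <<'E'
from pins import *
p=np.array([597.5,4])-146.9*u_+1.5*e_
go([*p,130],.196)
E
```

```text
time: 27.03
eef_pos: [433.0, -158.0, 40.8]
orientation: [0.547, -0.449, 0.449, -0.547]
wrist_force: [0.5, 0.2, -0.5]
finger_gap: 91.7
time: 27.45
eef_pos: [434.2, -158.9, 31.3]
orientation: [-0.546, 0.448, -0.449, 0.547]
wrist_force: [0.5, -0.1, -0.3]
finger_gap: 74.6
time: 27.87
eef_pos: [433.4, -158.3, 30.3]
orientation: [-0.546, 0.449, -0.449, 0.547]
wrist_force: [0.0, -0.2, 0.7]
finger_gap: 40.7
time: 28.28
eef_pos: [432.7, -157.9, 118.2]
orientation: [0.547, -0.449, 0.448, -0.546]
wrist_force: [0.1, -0.6, -0.0]
finger_gap: 39.6
time: 28.7
eef_pos: [432.2, -157.5, 128.4]
orientation: [0.547, -0.45, 0.448, -0.546]
wrist_force: [0.4, 0.9, 0.1]
finger_gap: 39.7
time: 29.12
eef_pos: [433.2, -158.2, 130.0]
orientation: [0.547, -0.449, 0.449, -0.547]
wrist_force: [0.4, 0.2, -0.0]
finger_gap: 39.7
pos [ 433.2 -158.2  130. ] t 29.12 gap 39.7 F [ 0.4  0.2 -0. ]
jaw yaw 0.1961 tool y [-2.e-04  2.e-04 -1.e+00] x [ 0.195 -0.981 -0.   ]
shift units total [ 7.930e-01 -3.000e-03  7.769e+00]
turn units total [ 0.002  0.001 -0.002]
```

```bash
python3 -m crank '[[[0.1,0,0.97],[0,0,0],1],[[0.1,0,0.97],[0,0,0],1],[[0.1,0,0.97],[0,0,0],1],[[0.1,0,0.97],[0,0,0],1],[[0.1,0,0.97],[0,0,0],1]]' 
python3 -m crank '[[[0.1,0,0.97],[0,0,0],1],[[0.1,0,0.97],[0,0,0],1],[[0.09,0,0.97],[0,0,0],1],[[0,0,0],[0,0,0],1],[[0,0,0],[0,0,0],1]]' 
python3 -m crank '[[[0,0,0],[0,0,0],1],[[0,0,0],[0,0,0],1],[[0,0,0],[0,0,0],1],[[0,0,0],[0,0,0],1],[[0,0,0],[0,0,0],1]]' 
python3 - <<'E'
from pins import *
p=np.array([597.5,4])-146.9*u_+1.5*e_
go([*p,80],.196)
im=vision.snapshot("wrist"); cv2.imwrite("pics/s.png",im[:,:,::-1])
E
```

```text
time: 29.53
eef_pos: [555.8, -146.7, 130.0]
orientation: [0.547, -0.449, 0.449, -0.547]
wrist_force: [-0.7, -1.3, -0.8]
finger_gap: 39.8
time: 29.95
eef_pos: [627.7, -139.7, 129.6]
orientation: [0.547, -0.449, 0.448, -0.547]
wrist_force: [0.2, -0.5, -0.5]
finger_gap: 39.7
time: 30.37
eef_pos: [627.0, -140.0, 130.3]
orientation: [0.546, -0.449, 0.449, -0.546]
wrist_force: [0.8, 0.4, -0.5]
finger_gap: 39.3
pos [ 627.  -140.   130.3] t 30.37 gap 39.3 F [ 0.8  0.4 -0.5]
jaw yaw 0.1956 tool y [ 1.e-04 -1.e-04 -1.e+00] x [ 0.194 -0.981  0.   ]
shift units total [-0.004  2.012  0.024]
turn units total [-0.001 -0.003  0.001]
```

View pics/s.png

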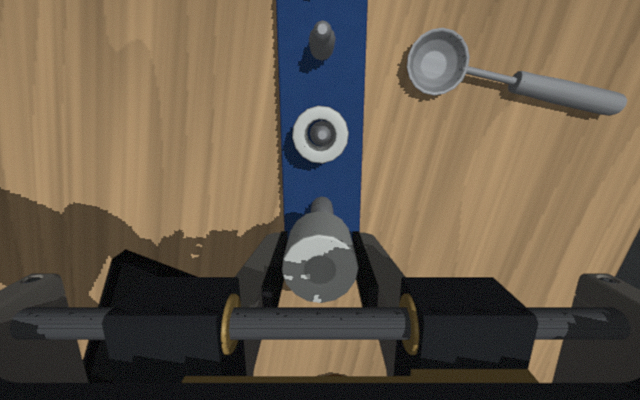

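```bash
python3 -m crank '[[[0,0.5,0.02],[0,0,0],1],[[0,0.5,0],[0,0,0],1],[[0,0.4,0],[0,0,0],1],[[0,0.3,0],[0,0,0],1],[[0,0,0],[0,0,0],1]]' 
python3 -m crank '[[[0,0,0],[0,0,0],1],[[0,0.12,0],[0,0,0],1],[[0,0.12,0],[0,0,0],1],[[0,0,0],[0,0,0],1],[[0,0,0],[0,0,0],1]]' 
python3 - <<'E'
from pins import *
go([627,-140,80]); im=vision.snapshot("scene"); enlarge(im,210,290,90,120,6.5,"pics/t.png")
E
```

```text
time: 30.83
eef_pos: [626.7, -139.1, 84.6]
orientation: [0.547, -0.45, 0.447, -0.546]
wrist_force: [0.6, 0.5, -1.1]
finger_gap: 39.6
time: 31.25
eef_pos: [628.0, -139.7, 81.8]
orientation: [-0.546, 0.449, -0.449, 0.547]
wrist_force: [0.9, -0.2, -0.6]
finger_gap: 39.5
pos [ 628.  -139.7   81.8] t 31.25 gap 39.5 F [ 0.9 -0.2 -0.6]
jaw yaw 0.196 tool y [ 4.e-04  0.e+00 -1.e+00] x [ 0.195 -0.981  0.   ]
shift units total [ 0.003  0.072 -0.043]
```

View pics/t.png

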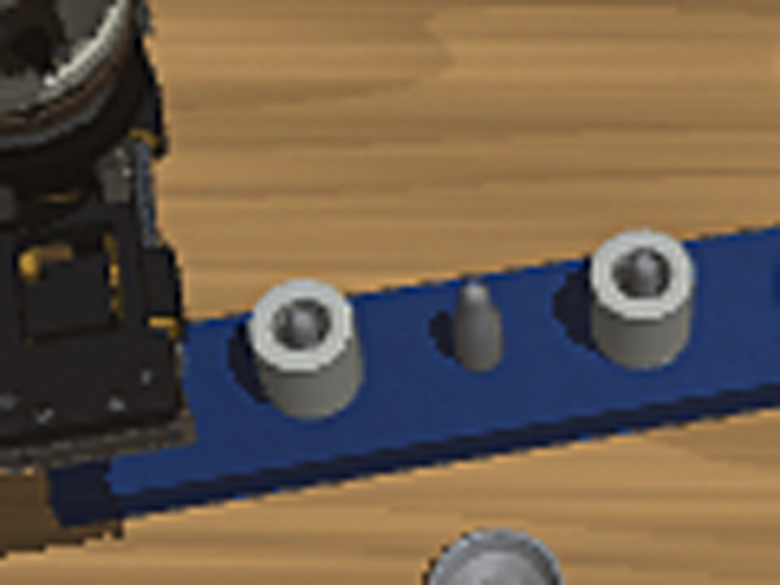

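Both placed sleeves stand fully home. Push the third down gently to feel whether it stops.

```bash
python3 -m crank '[[[0,0.1,0],[0,0,0],1],[[0,0.04,0],[0,0,0],1],[[0,0,0],[0,0,0],1],[[0,0,0],[0,0,0],1],[[0,0,0],[0,0,0],1]]' 
python3 -m crank '[[[0,0.08,0],[0,0,0],1],[[0,0,0],[0,0,0],1],[[0,0,0],[0,0,0],1],[[0,0,0],[0,0,0],1],[[0,0,0],[0,0,0],1]]' 
```

```text
time: 31.72
eef_pos: [628.7, -139.6, 79.9]
orientation: [-0.546, 0.448, -0.449, 0.547]
wrist_force: [-1.6, 2.2, 7.8]
finger_gap: 39.7
time: 32.13
eef_pos: [629.1, -140.5, 79.0]
orientation: [-0.546, 0.448, -0.45, 0.547]
wrist_force: [-3.5, 1.5, 11.7]
finger_gap: 39.1
```

```bash
python3 -m crank '[[[0,0,0],[0,0,0],-1],[[0,0,0],[0,0,0],-1],[[0,0,0],[0,0,0],-1],[[0,0,0],[0,0,0],-1],[[0,0,0],[0,0,0],-1]]'
python3 -m crank '[[[0,0,0],[0,0,0],-1],[[0,-1,0],[0,0,0],-1],[[0,-1,0],[0,0,0],-1],[[0,-1,0],[0,0,0],-1],[[0,-0.5,0],[0,0,0],-1]]'
python3 -m crank '[[[0,0,0],[0,0,0],-1],[[0,0,0],[0,0,0],-1],[[0,0,0],[0,0,0],-1],[[0,0,0],[0,0,0],-1],[[0,0,0],[0,0,0],-1]]'
python3 - <<'E'
from pins import *
go([627,-140,80]); im=vision.snapshot("scene"); enlarge(im,210,290,90,120,6.5,"pics/u.png")
im,s=sleeves(); cv2.imwrite("pics/u2.png",im[:,:,::-1])
sleeves("top"); sleeves("scene")
E
```

```text
time: 32.55
eef_pos: [627.6, -139.6, 75.6]
orientation: [0.547, -0.449, 0.448, -0.546]
wrist_force: [0.7, -0.2, 0.3]
finger_gap: 70.7
time: 32.97
eef_pos: [629.3, -140.3, 167.1]
orientation: [-0.546, 0.447, -0.45, 0.547]
wrist_force: [-0.3, 0.2, 0.8]
finger_gap: 91.7
time: 33.38
eef_pos: [626.9, -139.4, 161.6]
orientation: [0.547, -0.45, 0.448, -0.546]
wrist_force: [-0.6, 0.3, -0.1]
finger_gap: 91.7
pos [ 626.9 -139.4  161.6] t 33.38 gap 91.7 F [-0.6  0.3 -0.1]
jaw yaw 0.196 tool y [-0.0029  0.0012 -1.    ] x [ 0.195 -0.981 -0.002]
shift units total [0.03  3.265 0.006]
sleeve 0.87 [131. 316.] [609.5 -78.    0. ]
sleeve 0.87 [205. 326.] [ 634.7 -152.7    0. ]
sleeve 0.36 [ 44. 322.] [598.6   2.2   0. ]
sleeve 0.71 [239. 282.] [462.8 150.7   0. ]
sleeve 0.52 [181. 354.] [614.9 -75.2   0. ]
sleeve 0.44 [193. 311.] [589.   54.8   0. ]
sleeve 0.7 [178. 365.] [459.7 152.8   0. ]
sleeve 0.64 [215. 327.] [577.1  48.    0. ]
sleeve 0.59 [222. 276.] [600.8 -82.3   0. ]
sleeve 0.45 [222. 251.] [ 602.2 -147.8    0. ]
```

View pics/u.png

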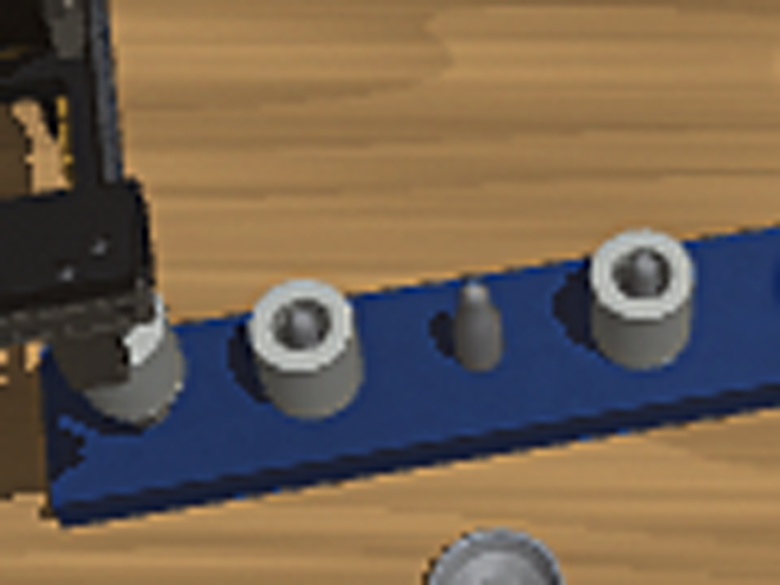

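View pics/u2.png

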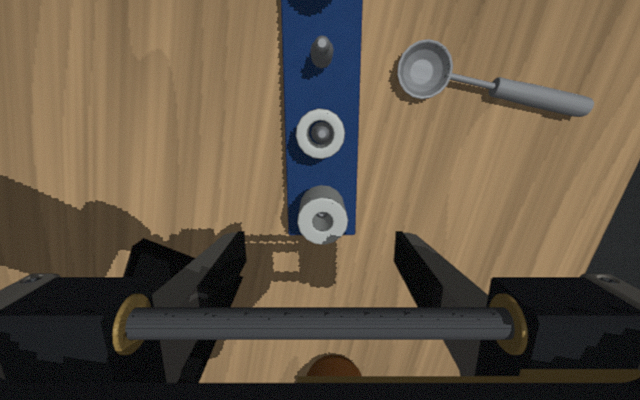

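```bash
python3 - <<'E'
from pins import *
s,M=st(); im=vision.snapshot("wrist"); rc=rim((190,290,250,360),s,im,92); rim((100,290,165,360),s,im,66)
p=np.array([597.5,4])-146.9*u_+1.5*e_; print(p,proj("wrist",[*p,92],s),proj("wrist",[*p,66],s))
enlarge(im,215,322,80,90,7,"pics/v.png"); go([*p,80],.196)
E
```

```text
rim [219.3 321.4] [44.9 48.1] [ 627.7 -140.6   92. ]
rim [132.2 319.1] [46.5 47.9] [613.1 -76.5  66. ]
[ 627.57968575 -139.79524507] [218.27582426 321.4379446 ] [208.84892012 321.28584519]
pos [ 627.9 -139.8  163.6] t 33.78 gap 91.8 F [-0.  -0.1 -0.2]
jaw yaw 0.196 tool y [-0.  0. -1.] x [ 0.195 -0.981 -0.   ]
shift units total [-1.000e-03  3.343e+00 -1.300e-02]
turn units total [ 0. -0. -0.]
```

View pics/v.png

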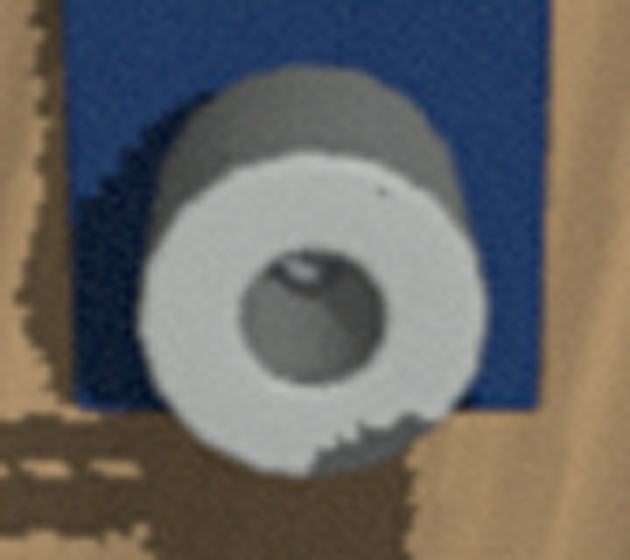

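```bash
python3 -m crank '[[[0,0.8,0],[0,0,0],-1],[[0,0.8,0],[0,0,0],-1],[[0,0.8,0],[0,0,0],-1],[[0,0.6,0],[0,0,0],-1],[[0,0.3,0],[0,0,0],-1]]' 
python3 -m crank '[[[0,0.04,0],[0,0,0],-1],[[0,0,0],[0,0,0],1],[[0,0,0],[0,0,0],1],[[0,0,0],[0,0,0],1],[[0,0,0],[0,0,0],1]]' 12
python3 -m crank '[[[0,0,0],[0,0,0],1],[[0,0,0],[0,0,0],1],[[0,0,0],[0,0,0],1],[[0,0,0],[0,0,0],1],[[0,-0.4,0],[0,0,0],1]]' 12
python3 -m crank '[[[0,-0.6,0],[0,0,0],1],[[0,-0.7,0],[0,0,0],1],[[0,-0.7,0],[0,0,0],1],[[0,-0.4,0],[0,0,0],1],[[0,0,0],[0,0,0],1]]' 12
python3 - <<'E'
from pins import *
go([478,-324,150],.196)
E
```

```text
time: 34.2
eef_pos: [626.5, -139.2, 78.6]
orientation: [0.547, -0.45, 0.447, -0.546]
wrist_force: [-1.2, 1.4, -0.5]
finger_gap: 92.0
time: 34.62
eef_pos: [628.7, -140.1, 81.4]
orientation: [-0.546, 0.448, -0.449, 0.547]
wrist_force: [-0.2, 0.2, -0.1]
finger_gap: 67.2
time: 35.03
eef_pos: [626.7, -139.2, 88.4]
orientation: [0.547, -0.45, 0.448, -0.546]
wrist_force: [0.3, 1.1, -0.7]
finger_gap: 39.9
time: 35.45
eef_pos: [629.5, -140.5, 153.6]
orientation: [-0.546, 0.447, -0.451, 0.547]
wrist_force: [-0.2, -0.8, -0.0]
finger_gap: 39.5
pos [ 629.5 -140.5  153.6] t 35.45 gap 39.5 F [-0.2 -0.8 -0. ]
jaw yaw 0.1961 tool y [ 0.005  -0.0022 -1.    ] x [ 0.195 -0.981  0.003]
shift units total [ 6.019  0.131 -7.376]
turn units total [-0.037  0.001  0.026]
```

```bash
python3 -m crank '[[[0.75,0,-0.92],[0,0,0],1],[[0.75,0,-0.92],[0,0,0],1],[[0.75,0,-0.92],[0,0,0],1],[[0.75,0,-0.92],[0,0,0],1],[[0.75,0,-0.92],[0,0,0],1]]' 
python3 -m crank '[[[0.75,0,-0.92],[0,0,0],1],[[0.75,0,-0.92],[0,0,0],1],[[0.75,0,-0.92],[0,0,0],1],[[0,0,0],[0,0,0],1],[[0,0,0],[0,0,0],1]]' 
python3 -m crank '[[[0,0,0],[0,0,0],1],[[0,0,0],[0,0,0],1],[[0,0,0],[0,0,0],1],[[0,0,0],[0,0,0],1],[[0,0,0],[0,0,0],1]]' 
python3 - <<'E'
from pins import *
go([478,-324,35],.196)
s,M=st(); im=vision.snapshot("wrist"); cv2.imwrite("pics/w.png",im[:,:,::-1])
for e in place_of("wrist","reject_tray")[:2]: print(e["conf"],e["centre"],onz("wrist",e["centre"],0,s))
im=vision.snapshot("scene"); enlarge(im,180,190,120,180,4.4,"pics/w2.png")
E
```

```text
time: 35.87
eef_pos: [531.8, -254.5, 149.0]
orientation: [0.547, -0.449, 0.448, -0.547]
wrist_force: [-0.2, -0.4, -1.3]
finger_gap: 39.5
time: 36.28
eef_pos: [475.5, -323.3, 149.2]
orientation: [-0.546, 0.45, -0.449, 0.546]
wrist_force: [0.4, 0.5, -0.7]
finger_gap: 39.1
time: 36.7
eef_pos: [477.0, -322.1, 150.0]
orientation: [-0.547, 0.448, -0.448, 0.547]
wrist_force: [-0.9, -0.8, -0.6]
finger_gap: 39.6
pos [ 477.  -322.1  150. ] t 36.7 gap 39.6 F [-0.9 -0.8 -0.6]
jaw yaw 0.1971 tool y [-0.e+00  1.e-04 -1.e+00] x [ 0.196 -0.981 -0.   ]
shift units total [0.081 4.601 0.023]
turn units total [ 0.     0.009 -0.001]
0.7 [198.4, 322.2] [ 478.74223276 -326.0640862     0.        ]
```

View pics/w.png

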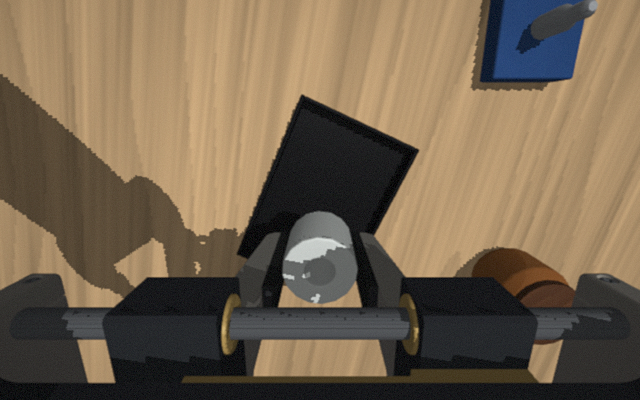

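View pics/w2.png

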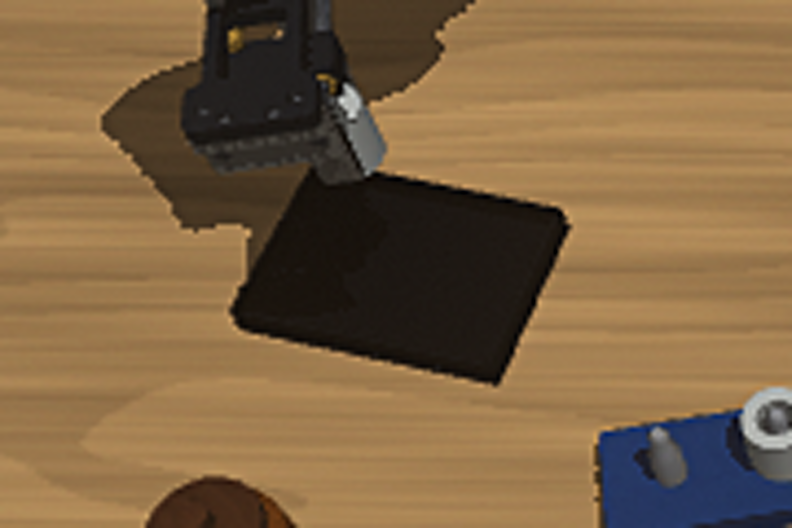

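```bash
python3 - <<'E'
from pins import *
s,M=st()
A,B,C=[onz("wrist",(r,c),22,s)[:2] for r,c in((97,303),(152,418),(257,237))]
print(A,B,C,np.linalg.norm(A-B),np.linalg.norm(A-C),(B+C)/2,np.arctan2(*(B-A)[::-1]))
print(onz("top",(219,444.5),22))
E
```

```text
[ 442.21369585 -233.35945529] [ 555.59312716 -259.89216826] [ 404.08597303 -398.66433612] 116.44260518540669 169.64500249797658 [ 479.8395501  -329.27825219] -0.22988019005628718
[ 476.49921274 -321.99068172   22.        ]
```

```bash
python3 -m crank '[[[0.17,0.9,0.05],[0,0,0],1],[[0,0.9,0],[0,0,0],1],[[0,0.9,0],[0,0,0],1],[[0,0.8,0],[0,0,0],1],[[0,0.5,0],[0,0,0],1]]' 
python3 -m crank '[[[0,0.3,0],[0,0,0],1],[[0,0.2,0],[0,0,0],1],[[0,0,0],[0,0,0],1],[[0,0,0],[0,0,0],1],[[0,0,0],[0,0,0],1]]' 
python3 -m crank '[[[0,0.08,0],[0,0,0],1],[[0,0,0],[0,0,0],1],[[0,0,0],[0,0,0],1],[[0,0,0],[0,0,0],1],[[0,0,0],[0,0,0],1]]' 
```

```text
time: 37.27
eef_pos: [477.7, -325.6, 47.8]
orientation: [-0.546, 0.45, -0.448, 0.547]
wrist_force: [-1.1, 0.1, -1.0]
finger_gap: 39.5
time: 37.68
eef_pos: [479.4, -327.4, 38.9]
orientation: [0.547, -0.448, 0.449, -0.546]
wrist_force: [-0.1, -0.1, -1.1]
finger_gap: 39.8
time: 38.1
eef_pos: [478.7, -326.7, 35.7]
orientation: [0.547, -0.449, 0.449, -0.547]
wrist_force: [-0.2, -0.2, -1.4]
finger_gap: 39.5
```

```bash
python3 -m crank '[[[0,0.03,0],[0,0,0],-0.15],[[0,0,0],[0,0,0],-0.15],[[0,0,0],[0,0,0],-0.15],[[0,0,0],[0,0,0],-0.15],[[0,0,0],[0,0,0],-0.15]]' 
python3 -m crank '[[[0,-0.3,0],[0,0,0],-0.15],[[0,-1,0],[0,0,0],-0.15],[[0,-1,0],[0,0,0],-0.15],[[0,-1,0],[0,0,0],-0.15],[[0,-1,0],[0,0,0],-1]]' 
python3 -m crank '[[[0,0,0],[0,0,0],-1],[[0,0,0],[0,0,0],-1],[[0,0,0],[0,0,0],-1],[[0,0,0],[0,0,0],-1],[[0,0,0],[0,0,0],-1]]' 
python3 - <<'E'
from pins import *
p=np.array([597.5,4])-81.9*u_+1.5*e_
go([*p,150],.196)
im=vision.snapshot("wrist"); cv2.imwrite("pics/x.png",im[:,:,::-1])
im=vision.snapshot("scene"); enlarge(im,190,270,130,230,3.4,"pics/x2.png")
sleeves("top")
E
```

```text
time: 38.52
eef_pos: [478.7, -326.7, 34.9]
orientation: [0.547, -0.449, 0.449, -0.546]
wrist_force: [0.1, 0.3, -0.4]
finger_gap: 53.0
time: 38.93
eef_pos: [478.6, -326.6, 144.1]
orientation: [0.547, -0.449, 0.449, -0.547]
wrist_force: [-0.3, -0.2, 0.0]
finger_gap: 57.7
time: 39.35
eef_pos: [477.9, -325.9, 140.7]
orientation: [-0.546, 0.45, -0.448, 0.547]
wrist_force: [-0.8, -0.7, 0.5]
finger_gap: 90.4
pos [ 477.9 -325.9  140.7] t 39.35 gap 90.4 F [-0.8 -0.7  0.5]
jaw yaw 0.1959 tool y [-0.0021  0.0022 -1.    ] x [ 0.195 -0.981 -0.003]
shift units total [-8.736 -0.36   7.32 ]
turn units total [ 0.014 -0.001 -0.021]
sleeve 0.66 [240. 283.] [460.2 147.4   0. ]
sleeve 0.55 [185. 357.] [603.8 -82.8   0. ]
```

View pics/x.png

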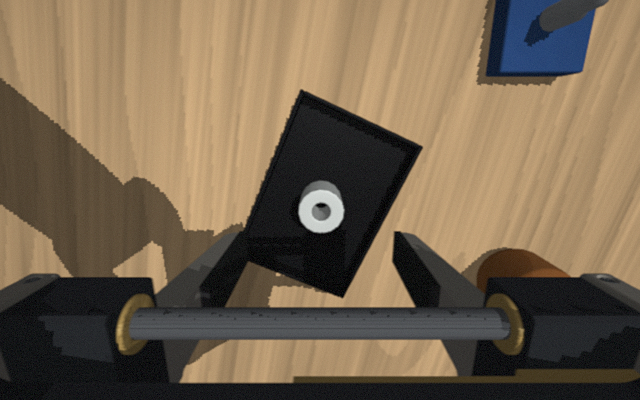

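View pics/x2.png

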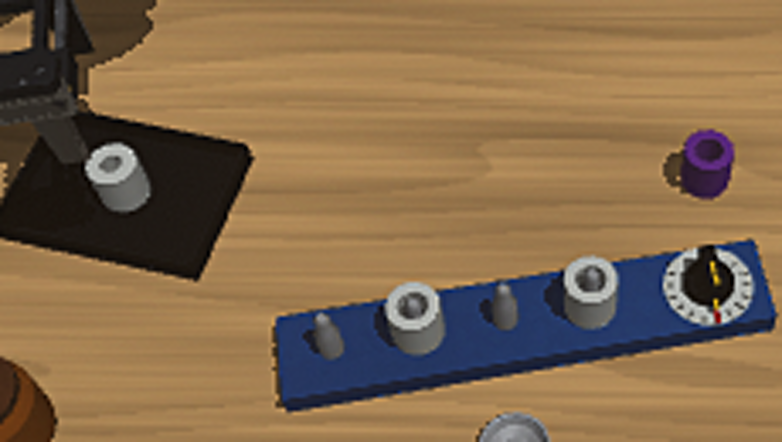

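```bash
python3 -m crank '[[[-0.97,-0.36,0.81],[0,0,0],-1],[[-0.97,0,0.81],[0,0,0],-1],[[-0.97,0,0.81],[0,0,0],-1],[[-0.97,0,0.81],[0,0,0],-1],[[-0.97,0,0.81],[0,0,0],-1]]' 
python3 -m crank '[[[-0.97,0,0.81],[0,0,0],-1],[[-0.97,0,0.81],[0,0,0],-1],[[-0.97,0,0.81],[0,0,0],-1],[[-0.98,0,0.84],[0,0,0],-1],[[0,0,0],[0,0,0],-1]]' 
python3 -m crank '[[[0,0,0],[0,0,0],-1],[[0,0,0],[0,0,0],-1],[[0,0,0],[0,0,0],-1],[[0,0,0],[0,0,0],-1],[[0,0,0],[0,0,0],-1]]' 
python3 - <<'E'
from pins import *
p=np.array([597.5,4])-81.9*u_+1.5*e_
go([*p,54],.196)
s,M=st(); im=vision.snapshot("wrist"); rim((170,280,250,360),s,im,66);cv2.imwrite("pics/y.png",im[:,:,::-1])
E
```

```text
time: 39.97
eef_pos: [554.8, -186.7, 151.2]
orientation: [0.546, -0.449, 0.449, -0.546]
wrist_force: [0.6, 0.1, 0.5]
finger_gap: 91.8
time: 40.38
eef_pos: [617.3, -71.8, 151.2]
orientation: [-0.547, 0.448, -0.447, 0.548]
wrist_force: [-0.2, 0.4, -0.4]
finger_gap: 91.9
time: 40.8
eef_pos: [615.3, -77.8, 151.3]
orientation: [0.546, -0.449, 0.449, -0.546]
wrist_force: [0.3, 0.9, 0.6]
finger_gap: 91.7
pos [615.3 -77.8 151.3] t 40.8 gap 91.7 F [0.3 0.9 0.6]
jaw yaw 0.1944 tool y [-2.e-04 -1.e-04 -1.e+00] x [ 0.193 -0.981  0.   ]
shift units total [-7.000e-02  3.893e+00  1.000e-03]
turn units total [ 0.001 -0.014  0.   ]
rim [210.9 319.4] [44.  45.6] [613.  -76.3  66. ]
```

View pics/y.png

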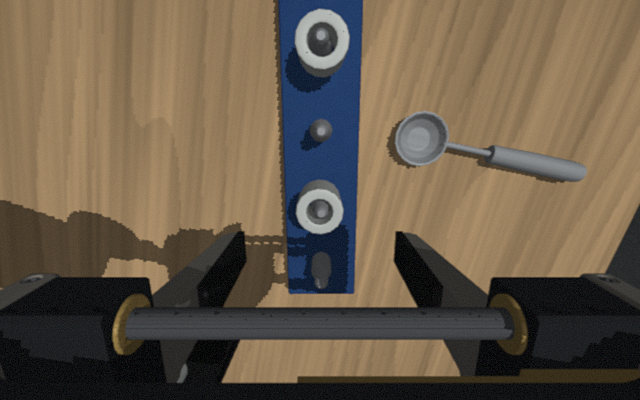

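```bash
python3 -m crank '[[[-0.07,0.9,0],[0,0,0],-1],[[0,0.9,0],[0,0,0],-1],[[0,0.8,0],[0,0,0],-1],[[0,0.7,0],[0,0,0],-1],[[0,0.5,0],[0,0,0],-1]]' 
python3 -m crank '[[[0,0.07,0],[0,0,0],-1],[[0,0,0],[0,0,0],1],[[0,0,0],[0,0,0],1],[[0,0,0],[0,0,0],1],[[0,0,0],[0,0,0],1]]' 12
python3 -m crank '[[[0,0,0],[0,0,0],1],[[0,0,0],[0,0,0],1],[[0,0,0],[0,0,0],1],[[0,-0.3,0],[0,0,0],1],[[0,-0.5,0],[0,0,0],1]]' 12
python3 -m crank '[[[0,-0.8,0],[0,0,0],1],[[0,-0.9,0],[0,0,0],1],[[0,-0.9,0],[0,0,0],1],[[0,-0.6,0],[0,0,0],1],[[0,0,0],[0,0,0],1]]' 
python3 - <<'E'
from pins import *
go([490,294,150],.196)
for rc in((233.5,220),):print(onz("top",rc,22))
for e in regions_of("top","keep_tray")[:1]:
    ys,xs=np.nonzero(e["region"]); P=np.array([onz("top",(y,x),22)[:2] for y,x in zip(ys,xs)],np.float32); print(e["conf"],cv2.minAreaRect(P))
vision.snapshot("scene")
for e in regions_of("scene","keep_tray")[:1]:
    ys,xs=np.nonzero(e["region"]); P=np.array([onz("scene",(y,x),22)[:2] for y,x in zip(ys,xs)],np.float32); print(e["conf"],cv2.minAreaRect(P))
E
```

```text
time: 41.27
eef_pos: [614.2, -75.1, 54.4]
orientation: [0.547, -0.45, 0.448, -0.546]
wrist_force: [0.3, -0.5, 0.9]
finger_gap: 91.8
time: 41.68
eef_pos: [616.3, -75.3, 56.1]
orientation: [-0.546, 0.448, -0.449, 0.547]
wrist_force: [0.9, -0.4, -0.5]
finger_gap: 67.0
time: 42.1
eef_pos: [614.2, -74.6, 73.8]
orientation: [0.547, -0.45, 0.448, -0.546]
wrist_force: [-0.0, -0.7, -0.4]
finger_gap: 38.9
time: 42.52
eef_pos: [618.1, -75.8, 160.4]
orientation: [-0.545, 0.446, -0.452, 0.548]
wrist_force: [0.6, 0.4, -0.7]
finger_gap: 38.9
pos [618.1 -75.8 160.4] t 42.52 gap 38.9 F [ 0.6  0.4 -0.7]
jaw yaw 0.1962 tool y [ 0.0086 -0.0028 -1.    ] x [ 0.195 -0.981  0.004]
shift units total [-15.51    0.331  -2.145]
turn units total [-0.066  0.001  0.037]
[490.40610426 324.01203727  22.        ]
0.77 ((493.3930358886719, 327.30889892578125), (122.08003234863281, 173.47596740722656), 0.7482281923294067)
0.83 ((502.43988037109375, 323.5396728515625), (133.48974609375, 177.1295166015625), 0.5697708129882812)
```

```bash
python3 -m crank '[[[-0.97,0,-0.135],[0,0,0],1],[[-0.97,0,-0.135],[0,0,0],1],[[-0.97,0,-0.135],[0,0,0],1],[[-0.97,0,-0.135],[0,0,0],1],[[-0.97,0,-0.135],[0,0,0],1]]' 
python3 -m crank '[[[-0.97,0,-0.135],[0,0,0],1],[[-0.97,0,-0.135],[0,0,0],1],[[-0.97,0,-0.135],[0,0,0],1],[[-0.97,0,-0.135],[0,0,0],1],[[-0.97,0,-0.135],[0,0,0],1]]' 
python3 -m crank '[[[-0.97,0,-0.135],[0,0,0],1],[[-0.97,0,-0.135],[0,0,0],1],[[-0.97,0,-0.135],[0,0,0],1],[[-0.97,0,-0.135],[0,0,0],1],[[-0.9,0,-0.135],[0,0,0],1]]' 
python3 -m crank '[[[-0.7,0,-0.1],[0,0,0],1],[[0,0,0],[0,0,0],1],[[0,0,0],[0,0,0],1],[[0,0,0],[0,0,0],1],[[0,0,0],[0,0,0],1]]' 
python3 - <<'E'
from pins import *
go([491,288,35],.196)
s,M=st(); im=vision.snapshot("wrist"); cv2.imwrite("pics/z.png",im[:,:,::-1])
for e in place_of("wrist","keep_tray")[:2]: print(e["conf"],e["centre"],onz("wrist",e["centre"],0,s))
E
```

```text
time: 43.08
eef_pos: [573.4, 41.8, 152.7]
orientation: [0.547, -0.45, 0.448, -0.546]
wrist_force: [0.2, 0.4, 0.2]
finger_gap: 38.7
time: 43.5
eef_pos: [533.2, 157.3, 152.8]
orientation: [0.547, -0.45, 0.448, -0.546]
wrist_force: [0.3, -0.4, 0.3]
finger_gap: 39.1
time: 43.92
eef_pos: [493.4, 271.1, 152.8]
orientation: [0.548, -0.449, 0.448, -0.546]
wrist_force: [-0.3, 0.3, -0.6]
finger_gap: 39.0
time: 44.33
eef_pos: [489.4, 285.9, 154.0]
orientation: [0.547, -0.449, 0.449, -0.546]
wrist_force: [0.4, -0.2, -1.0]
finger_gap: 38.8
pos [489.4 285.9 154. ] t 44.33 gap 38.8 F [ 0.4 -0.2 -1. ]
jaw yaw 0.1948 tool y [-9.e-04 -6.e-04 -1.e+00] x [ 0.194 -0.981  0.   ]
shift units total [-0.074  4.76   0.085]
turn units total [ 0.009 -0.01   0.004]
0.82 [156.6, 336.2] [496.50585909 326.68290638   0.        ]
0.37 [237.4, 319.0] [496.40165366 236.80616038   0.        ]
```

View pics/z.png

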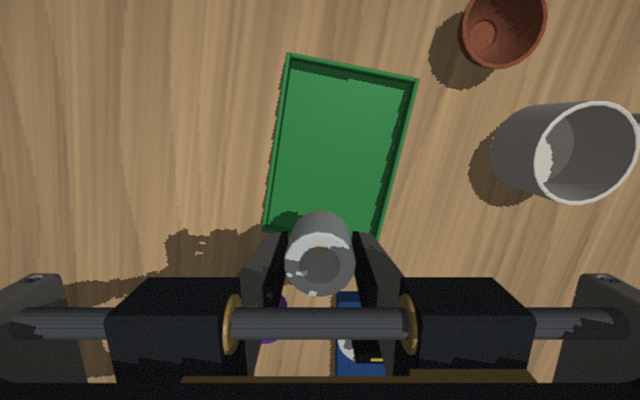

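```bash
python3 - <<'E'
from pins import *
s,M=st()
P=[onz("wrist",(r,c),22,s)[:2] for r,c in((54,289),(78,417),(229,263),(238,380))]
A,B,C,D=P
print(P,np.linalg.norm(A-B),np.linalg.norm(A-C),(B+C)/2,np.arctan2(*(B-A)[::-1]))
E
```

```text
[array([436.56074144, 407.73405924]), array([550.84272937, 410.58261153]), array([437.78318044, 243.5010758 ]), array([556.16401639, 257.03406879])] 114.31748341669996 164.23753288758158 [494.3129549  327.04184366] 0.024920485167157565
```

```bash
python3 -m crank '[[[-0.13,0.9,0.17],[0,0,0],1],[[0,0.9,0],[0,0,0],1],[[0,0.9,0],[0,0,0],1],[[0,0.8,0],[0,0,0],1],[[0,0.5,0],[0,0,0],1]]' 
python3 -m crank '[[[0,0.4,0],[0,0,0],1],[[0,0.25,0],[0,0,0],1],[[0,0,0],[0,0,0],1],[[0,0,0],[0,0,0],1],[[0,0,0],[0,0,0],1]]' 
python3 -m crank '[[[0,0.05,0],[0,0,0],1],[[0,0,0],[0,0,0],1],[[0,0,0],[0,0,0],1],[[0,0,0],[0,0,0],1],[[0,0,0],[0,0,0],1]]' 
```

```text
time: 44.85
eef_pos: [491.8, 289.8, 52.2]
orientation: [0.547, -0.45, 0.448, -0.545]
wrist_force: [-0.3, 0.3, 0.4]
finger_gap: 38.9
time: 45.27
eef_pos: [493.5, 291.0, 39.0]
orientation: [-0.546, 0.448, -0.449, 0.547]
wrist_force: [-1.2, 0.3, 0.2]
finger_gap: 38.9
time: 45.68
eef_pos: [493.7, 291.1, 38.4]
orientation: [-0.546, 0.448, -0.449, 0.547]
wrist_force: [-1.3, -0.8, 6.3]
finger_gap: 38.7
```

```bash
python3 -m crank '[[[0,0,0],[0,0,0],-0.15],[[0,0,0],[0,0,0],-0.15],[[0,0,0],[0,0,0],-0.15],[[0,0,0],[0,0,0],-0.15],[[0,0,0],[0,0,0],-0.15]]' 
python3 -m crank '[[[0,-0.3,0],[0,0,0],-0.15],[[0,-1,0],[0,0,0],-0.15],[[0,-1,0],[0,0,0],-0.15],[[0,-1,0],[0,0,0],-0.15],[[0,-1,0],[0,0,0],-1]]' 
python3 -m crank '[[[0,0,0],[0,0,0],-1],[[0,0,0],[0,0,0],-1],[[0,0,0],[0,0,0],-1],[[0,0,0],[0,0,0],-1],[[0,0,0],[0,0,0],-1]]' 
python3 - <<'E'
from pins import *
p=np.array([597.5,4])+48.1*u_+1.5*e_
go([*p,150],.196)
im=vision.snapshot("wrist"); cv2.imwrite("pics/aa.png",im[:,:,::-1])
E
```

```text
time: 46.1
eef_pos: [492.7, 290.9, 36.9]
orientation: [0.547, -0.449, 0.449, -0.546]
wrist_force: [-0.0, -0.7, -0.5]
finger_gap: 52.6
time: 46.52
eef_pos: [492.7, 290.9, 146.2]
orientation: [-0.547, 0.449, -0.449, 0.547]
wrist_force: [-0.3, -0.8, -0.2]
finger_gap: 57.7
time: 46.93
eef_pos: [491.8, 290.6, 143.0]
orientation: [0.547, -0.449, 0.448, -0.546]
wrist_force: [0.3, 0.2, -0.1]
finger_gap: 90.5
pos [491.8 290.6 143. ] t 46.93 gap 90.5 F [ 0.3  0.2 -0.1]
jaw yaw 0.1959 tool y [-2.9e-03 -9.0e-04 -1.0e+00] x [ 0.195 -0.981  0.   ]
shift units total [10.143 -0.283  1.975]
turn units total [ 0.025 -0.001  0.003]
```

View pics/aa.png

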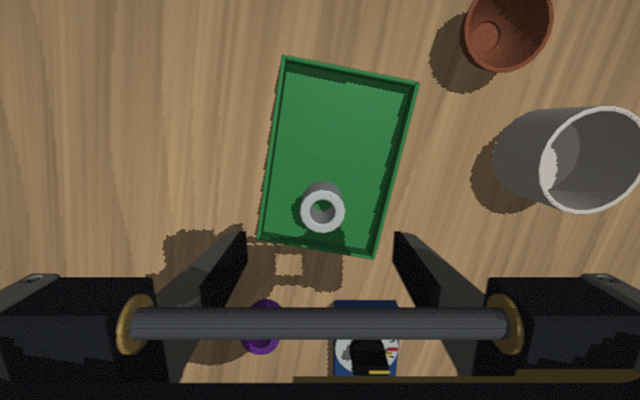

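```bash
python3 -m crank '[[[0.95,-0.28,0.18],[0,0,0],-1],[[0.95,0,0.18],[0,0,0],-1],[[0.95,0,0.18],[0,0,0],-1],[[0.95,0,0.18],[0,0,0],-1],[[0.95,0,0.18],[0,0,0],-1]]' 
python3 -m crank '[[[0.95,0,0.18],[0,0,0],-1],[[0.95,0,0.18],[0,0,0],-1],[[0.95,0,0.18],[0,0,0],-1],[[0.95,0,0.18],[0,0,0],-1],[[0.95,0,0.18],[0,0,0],-1]]' 
python3 -m crank '[[[0.65,0,0.17],[0,0,0],-1],[[0,0,0],[0,0,0],-1],[[0,0,0],[0,0,0],-1],[[0,0,0],[0,0,0],-1],[[0,0,0],[0,0,0],-1]]' 
python3 -m crank '[[[0,0,0],[0,0,0],-1],[[0,0,0],[0,0,0],-1],[[0,0,0],[0,0,0],-1],[[0,0,0],[0,0,0],-1],[[0,0,0],[0,0,0],-1]]' 
python3 - <<'E'
from pins import *
p=np.array([597.5,4])+48.1*u_+1.5*e_
go([*p,56],.196)
s,M=st(); im=vision.snapshot("wrist"); rim((170,280,250,360),s,im,66);cv2.imwrite("pics/bb.png",im[:,:,::-1])
E
```

```text
time: 47.4
eef_pos: [537.8, 177.7, 150.8]
orientation: [0.547, -0.449, 0.448, -0.546]
wrist_force: [0.8, 0.7, 0.1]
finger_gap: 91.7
time: 47.82
eef_pos: [583.0, 65.6, 150.7]
orientation: [0.547, -0.449, 0.448, -0.546]
wrist_force: [-0.5, 0.4, 1.1]
finger_gap: 91.9
time: 48.23
eef_pos: [590.0, 52.8, 151.3]
orientation: [0.547, -0.449, 0.448, -0.547]
wrist_force: [0.1, 0.6, 0.5]
finger_gap: 92.0
time: 48.65
eef_pos: [590.5, 51.8, 151.6]
orientation: [0.547, -0.449, 0.449, -0.547]
wrist_force: [-0.4, -0.1, 0.4]
finger_gap: 92.0
pos [590.5  51.8 151.6] t 48.65 gap 92.0 F [-0.4 -0.1  0.4]
jaw yaw 0.1963 tool y [ 0. -0. -1.] x [ 0.195 -0.981  0.   ]
shift units total [ 0.006  3.825 -0.037]
turn units total [-0.     0.003  0.   ]
rim [213.7 320.7] [43.4 45.5] [589.7  51.   66. ]
```

View pics/bb.png

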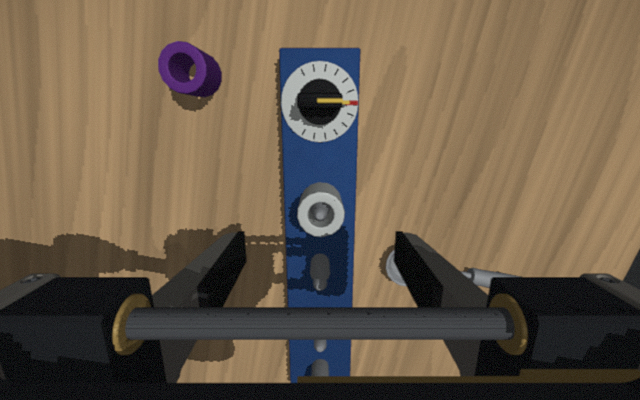

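```bash
python3 -m crank '[[[0,0.9,-0.03],[0,0,0],-1],[[0,0.9,0],[0,0,0],-1],[[0,0.8,0],[0,0,0],-1],[[0,0.7,0],[0,0,0],-1],[[0,0.45,0],[0,0,0],-1]]' 
python3 -m crank '[[[0,0.07,0],[0,0,0],-1],[[0,0,0],[0,0,0],1],[[0,0,0],[0,0,0],1],[[0,0,0],[0,0,0],1],[[0,0,0],[0,0,0],1]]' 12
python3 -m crank '[[[0,0,0],[0,0,0],1],[[0,0,0],[0,0,0],1],[[0,0,0],[0,0,0],1],[[0,0,0],[0,0,0],1],[[0,-0.5,0],[0,0,0],1]]' 12
python3 -m crank '[[[0,-0.8,0],[0,0,0],1],[[0,-0.9,0],[0,0,0],1],[[0,-0.9,0],[0,0,0],1],[[0,-0.7,0],[0,0,0],1],[[0,0,0],[0,0,0],1]]' 
python3 - <<'E'
from pins import *
go([493,366,150],.196)
E
```

```text
time: 49.12
eef_pos: [588.6, 51.6, 55.7]
orientation: [0.547, -0.45, 0.448, -0.546]
wrist_force: [-0.0, 0.8, -0.4]
finger_gap: 91.9
time: 49.53
eef_pos: [590.8, 51.4, 57.5]
orientation: [-0.546, 0.448, -0.449, 0.547]
wrist_force: [-0.1, -1.0, 0.3]
finger_gap: 67.2
time: 49.95
eef_pos: [588.7, 52.1, 66.5]
orientation: [0.546, -0.45, 0.448, -0.546]
wrist_force: [1.8, 1.0, -2.1]
finger_gap: 39.6
time: 50.37
eef_pos: [592.5, 51.2, 156.2]
orientation: [-0.545, 0.446, -0.451, 0.548]
wrist_force: [0.4, 0.7, -0.6]
finger_gap: 39.6
pos [592.5  51.2 156.2] t 50.37 gap 39.6 F [ 0.4  0.7 -0.6]
jaw yaw 0.1962 tool y [ 0.008 -0.001 -1.   ] x [ 0.195 -0.981  0.003]
shift units total [-13.126   0.204  -1.451]
turn units total [-0.064  0.001  0.021]
```

```bash
python3 -m crank '[[[-0.97,0,-0.1],[0,0,0],1],[[-0.97,0,-0.1],[0,0,0],1],[[-0.97,0,-0.1],[0,0,0],1],[[-0.97,0,-0.1],[0,0,0],1],[[-0.97,0,-0.1],[0,0,0],1]]' 
python3 -m crank '[[[-0.97,0,-0.1],[0,0,0],1],[[-0.97,0,-0.1],[0,0,0],1],[[-0.97,0,-0.1],[0,0,0],1],[[-0.97,0,-0.1],[0,0,0],1],[[-0.97,0,-0.1],[0,0,0],1]]' 
python3 -m crank '[[[-0.97,0,-0.1],[0,0,0],1],[[-0.97,0,-0.1],[0,0,0],1],[[-0.97,0,-0.1],[0,0,0],1],[[-0.5,0,-0.1],[0,0,0],1],[[0,0,0],[0,0,0],1]]' 
python3 -m crank '[[[0,0,0],[0,0,0],1],[[0,0,0],[0,0,0],1],[[0,0,0],[0,0,0],1],[[0,0,0],[0,0,0],1],[[0,0,0],[0,0,0],1]]' 
python3 - <<'E'
from pins import *
go([493,366,39],.196)
s,M=st(); im=vision.snapshot("wrist"); cv2.imwrite("pics/cc.png",im[:,:,::-1])
E
```

```text
time: 50.78
eef_pos: [552.7, 168.9, 149.9]
orientation: [0.547, -0.449, 0.448, -0.546]
wrist_force: [0.5, -0.7, -0.8]
finger_gap: 39.6
time: 51.2
eef_pos: [516.8, 285.3, 149.9]
orientation: [0.547, -0.449, 0.448, -0.546]
wrist_force: [0.6, 1.1, -0.3]
finger_gap: 39.8
time: 51.62
eef_pos: [490.0, 367.8, 150.1]
orientation: [0.548, -0.448, 0.447, -0.547]
wrist_force: [0.1, -0.0, -0.9]
finger_gap: 39.5
time: 52.03
eef_pos: [492.1, 365.3, 151.2]
orientation: [0.546, -0.449, 0.449, -0.546]
wrist_force: [-0.4, 0.7, 0.5]
finger_gap: 39.8
pos [492.1 365.3 151.2] t 52.03 gap 39.8 F [-0.4  0.7  0.5]
jaw yaw 0.1948 tool y [ 1.e-04 -1.e-04 -1.e+00] x [ 0.194 -0.981  0.   ]
shift units total [-0.02   4.487  0.04 ]
turn units total [-0.001 -0.01   0.001]
```

View pics/cc.png

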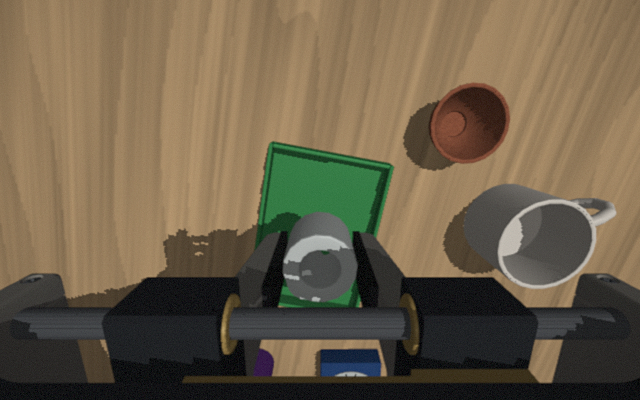

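```bash
python3 -m crank '[[[-0.02,0.9,0.04],[0,0,0],1],[[0,0.9,0],[0,0,0],1],[[0,0.9,0],[0,0,0],1],[[0,0.7,0],[0,0,0],1],[[0,0.5,0],[0,0,0],1]]' 
python3 -m crank '[[[0,0.3,0],[0,0,0],1],[[0,0.22,0],[0,0,0],1],[[0,0,0],[0,0,0],1],[[0,0,0],[0,0,0],1],[[0,0,0],[0,0,0],1]]' 
python3 -m crank '[[[0,0.08,0],[0,0,0],1],[[0,0,0],[0,0,0],1],[[0,0,0],[0,0,0],1],[[0,0,0],[0,0,0],1],[[0,0,0],[0,0,0],1]]' 
```

```text
time: 52.5
eef_pos: [491.6, 366.0, 51.5]
orientation: [0.547, -0.449, 0.448, -0.546]
wrist_force: [0.5, 0.5, -0.1]
finger_gap: 39.5
time: 52.92
eef_pos: [493.4, 367.2, 41.8]
orientation: [-0.546, 0.448, -0.449, 0.547]
wrist_force: [0.7, -1.0, -0.0]
finger_gap: 39.5
time: 53.33
eef_pos: [492.6, 366.9, 38.7]
orientation: [-0.546, 0.449, -0.449, 0.547]
wrist_force: [-0.3, -0.3, -0.8]
finger_gap: 39.5
```

```bash
python3 -m crank '[[[0,0.06,0],[0,0,0],1],[[0,0,0],[0,0,0],1],[[0,0,0],[0,0,0],1],[[0,0,0],[0,0,0],1],[[0,0,0],[0,0,0],1]]' 
```

```text
time: 53.75
eef_pos: [492.5, 366.8, 37.1]
orientation: [0.547, -0.449, 0.449, -0.547]
wrist_force: [-0.1, 1.2, -1.0]
finger_gap: 39.5
```

```bash
python3 -m crank '[[[0,0,0],[0,0,0],-0.15],[[0,0,0],[0,0,0],-0.15],[[0,0,0],[0,0,0],-0.15],[[0,0,0],[0,0,0],-0.15],[[0,0,0],[0,0,0],-0.15]]' 
python3 -m crank '[[[0,-0.3,0],[0,0,0],-0.15],[[0,-1,0],[0,0,0],-0.15],[[0,-1,0],[0,0,0],-0.15],[[0,-1,0],[0,0,0],-0.15],[[0,-1,0],[0,0,0],-1]]' 
python3 -m crank '[[[-0.5,-1,-0.9],[0,0,0],-1],[[-0.5,-1,-0.9],[0,0,0],-1],[[-0.5,-1,-0.9],[0,0,0],-1],[[-0.5,-0.5,-0.9],[0,0,0],-1],[[0,0,0],[0,0,0],-1]]' 
python3 -m crank '[[[0,0,0],[0,0,0],-1],[[0,0,0],[0,0,0],-1],[[0,0,0],[0,0,0],-1],[[0,0,0],[0,0,0],-1],[[0,0,0],[0,0,0],-1]]' 
python3 - <<'E'
from pins import *
im=vision.snapshot("scene"); cv2.imwrite("pics/dd.png",im[:,:,::-1]); enlarge(im,200,390,110,180,4.4,"pics/dd2.png")
im=vision.snapshot("top"); cv2.imwrite("pics/ee.png",im[:,:,::-1])
im=vision.snapshot("wrist"); cv2.imwrite("pics/ff.png",im[:,:,::-1])
E
```

```text
time: 54.17
eef_pos: [492.6, 366.9, 37.2]
orientation: [-0.546, 0.449, -0.449, 0.547]
wrist_force: [-0.4, -0.2, 0.2]
finger_gap: 52.6
time: 54.58
eef_pos: [492.5, 366.8, 146.4]
orientation: [-0.546, 0.449, -0.449, 0.547]
wrist_force: [0.6, 1.0, -0.2]
finger_gap: 57.7
time: 55.0
eef_pos: [392.6, 400.9, 237.0]
orientation: [-0.545, 0.448, -0.448, 0.55]
wrist_force: [0.8, 0.6, 0.5]
finger_gap: 90.5
time: 55.42
eef_pos: [394.9, 397.7, 231.1]
orientation: [0.547, -0.449, 0.449, -0.546]
wrist_force: [-0.2, -1.0, -0.1]
finger_gap: 92.1
```

View pics/dd.png

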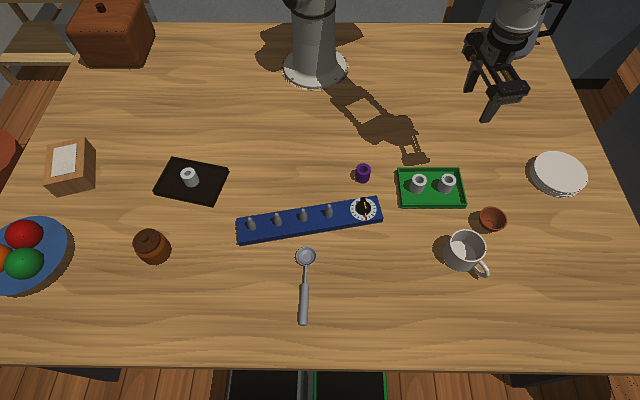

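View pics/dd2.png

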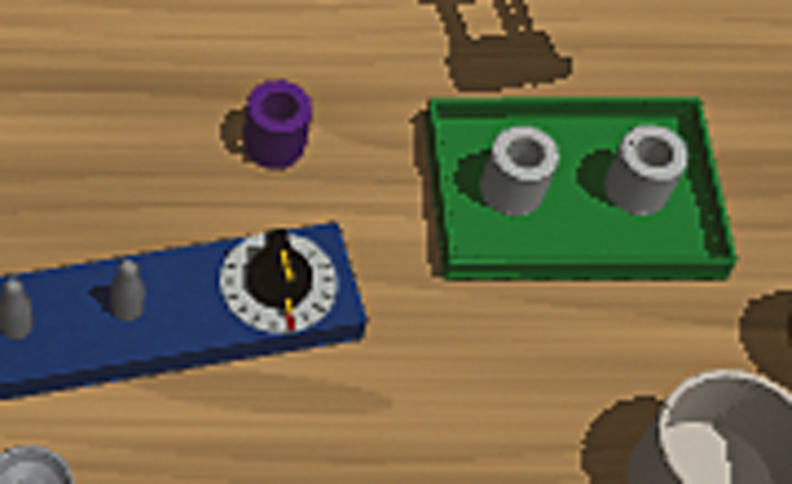

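View pics/ee.png

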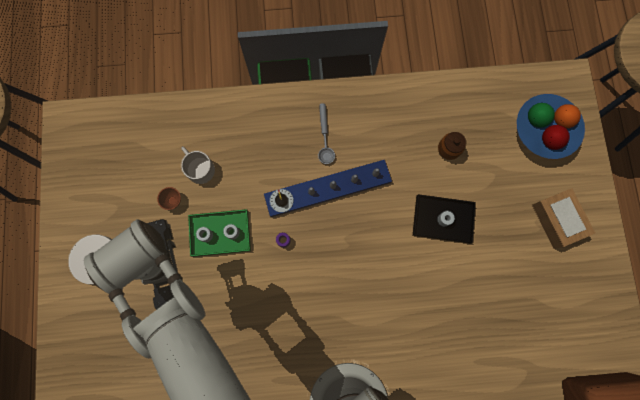

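View pics/ff.png

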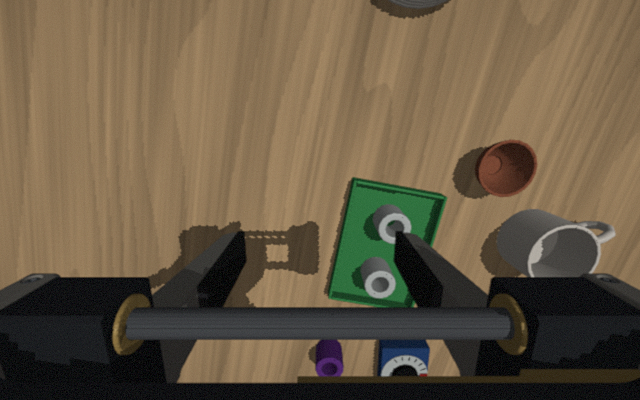

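```bash
python3 - <<'E'
from pins import *
P=dict(eef_pos=np.array([590.5,51.8,151.6]),orientation=R.from_matrix(np.stack([[.195,-.981,0],[0,0,-1],[.981,.195,0]],1)).as_quat())
im=cv2.imread("pics/bb.png")[:,:,::-1]; hsv=cv2.cvtColor(im,cv2.COLOR_RGB2HSV)
def pts(lo,hi,z):
    yy,xx=np.nonzero(cv2.inRange(hsv[80:125,290:370],lo,hi)); return np.array([onz("wrist",(y+80,x+290),z,P)[:2] for y,x in zip(yy,xx)],np.float32)
Y=pts((18,110,100),(35,255,255),55); v=cv2.fitLine(Y,cv2.DIST_L2,0,.01,.01).ravel(); print(len(Y),np.arctan2(v[1],v[0])-.196)
g=cv2.cvtColor(im,cv2.COLOR_RGB2HSV); 
Rd=pts((0,150,90),(8,255,255),25); print(len(Rd))
# disc centre and red mark direction
m=((g[...,1]<60)&(g[...,2]>120)).astype(np.uint8); k=np.zeros_like(m);k[45:150,275:368]=1
c=max(cv2.findContours(m*k,0,1)[0],key=len); el=cv2.fitEllipse(cv2.convexHull(c)); C=onz("wrist",el[0][::-1],25,P)[:2]
d=Rd.mean(0)-C; print("red dir",np.arctan2(d[1],d[0])-.196, "disc-to-pointer",(Y.mean(0)-C)@u_,(Y.mean(0)-C)@e_)
b=im[...,2].astype(int)-im[...,0]
E
```

```text
146 -0.05167909
24
red dir -0.03771500628163968 disc-to-pointer -1.2807113222242015 9.521985308409326
```

```bash
python3 - <<'E'
from pins import *
P=dict(eef_pos=np.array([590.5,51.8,151.6]),orientation=R.from_matrix(np.stack([[.195,-.981,0],[0,0,-1],[.981,.195,0]],1)).as_quat())
im=cv2.imread("pics/bb.png")[:,:,::-1]; hsv=cv2.cvtColor(im,cv2.COLOR_RGB2HSV)
m=cv2.inRange(hsv,(105,110,25),(125,255,255))
Rr=[];L=[];T=[]
for r in range(60,230):
    xs=np.nonzero(m[r,270:370])[0]+270
    if len(xs): Rr.append(onz("wrist",(r,xs.max()+.5),24,P)[:2]); L.append(onz("wrist",(r,xs.min()-.5),24,P)[:2])
for c in range(285,358):
    ys=np.nonzero(m[30:70,c])[0]+30
    if len(ys): T.append(onz("wrist",(ys.min()-.5,c),24,P)[:2])
for n,q in(("R",Rr),("L",L),("T",T)):
    v=cv2.fitLine(np.array(q,np.float32),cv2.DIST_HUBER,0,.01,.01).ravel(); a=np.arctan2(v[1],v[0]); print(n,a, (a-.196+np.pi/4)%(np.pi/2)-np.pi/4)
yy,xx=np.nonzero(cv2.inRange(hsv[80:125,290:370],(18,110,100),(35,255,255))); print(sorted(zip(xx+290,yy+80))[::6])
enlarge(im,100,322,60,80,9,"pics/gg.png")
E
```

```text
R -1.3740745 0.00072193146
L -1.3719394 0.0028569698
T 0.19670434 0.0007043481
[(np.int64(317), np.int64(98)), (np.int64(318), np.int64(100)), (np.int64(319), np.int64(101)), (np.int64(320), np.int64(102)), (np.int64(322), np.int64(98)), (np.int64(323), np.int64(99)), (np.int64(324), np.int64(100)), (np.int64(325), np.int64(101)), (np.int64(326), np.int64(102)), (np.int64(328), np.int64(98)), (np.int64(329), np.int64(99)), (np.int64(330), np.int64(100)), (np.int64(331), np.int64(101)), (np.int64(332), np.int64(102)), (np.int64(334), np.int64(98)), (np.int64(335), np.int64(99)), (np.int64(336), np.int64(100)), (np.int64(337), np.int64(101)), (np.int64(338), np.int64(102)), (np.int64(340), np.int64(98)), (np.int64(341), np.int64(99)), (np.int64(342), np.int64(102)), (np.int64(344), np.int64(102)), (np.int64(346), np.int64(102)), (np.int64(348), np.int64(102))]
```

View pics/gg.png

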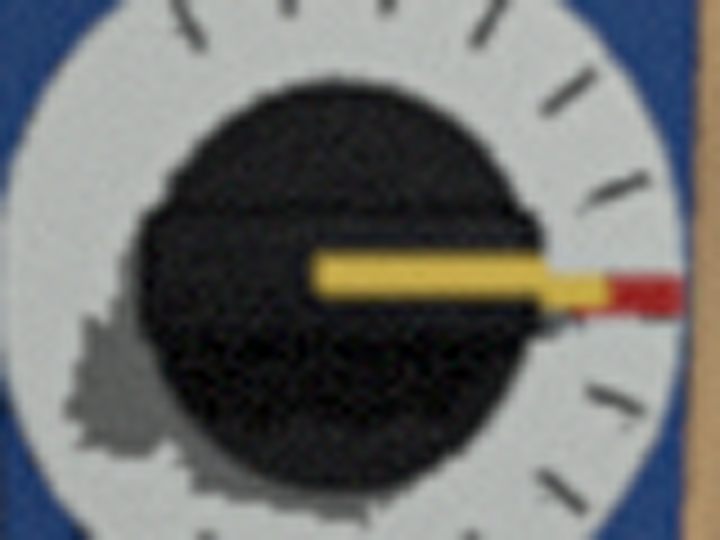

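```bash
python3 - <<'E'
from cell import ticket, monitor
print(monitor.state()["time"]); print(ticket.finish_job())
E
```

```text
55.5667
the job is handed in; nothing more can be done
None
```

The job is handed in at 55.6 s of the 210 s allowed.

- **Dial:** I turned it from about +0.53 rad to zero and left it there. In the last close-up its pointer runs parallel to the rail's x axis and meets the red mark.
- **Fit check:** Three sleeves were present. All three stood on pins of their own together. Two slid fully home, and the third stopped on the cone about 26 mm up, with about 12 N of resistance.
- **Sorting:** The two good sleeves stand in the green tray and the tight one stands in the black tray. The final scene and top pictures confirm this.
- **Left alone:** The breakfast things and the purple look-alike were not touched, and the gripper ended open and clear of everything.

**Checks that disagreed:**
- The wrist camera read positions a few millimetres off while the arm was still settling, and I saw about 1.5 mm of sideways offset in its calibration. I allowed for both before fitting the sleeves.
- One automatic line fit put the pointer at −0.05 rad. It mixed the pointer's raised and lower parts, and the enlarged picture shows it at zero.
- One good sleeve was gripped about 4 mm lower than planned, so it met the tray floor early at 6 N. It was released upright.

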